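# Lock the wash module into the analyser's sampler base

## Robot

A 6-joint arm with a two-finger parallel gripper is mounted at the origin on the work surface. World frame = base frame: x ahead of the robot, y to its left, z up, the work surface at z = 0. Lengths are in mm, angles in rad, forces in N, time in s.
With the tool pointing down it reaches from about 350 to 875 mm from the base axis. Payload 4.2 kg.
Tool frame: the origin (TCP) lies at the very end of the fingers, on their centre line; the grasp point (between the pads) lies 19 mm behind it (arm.grip_point_offset is the distance from the TCP to the grasp point, in mm); z points along the fingers, y is the direction in which the jaws open and shut (so a half turn about z gives the same grasp; the last joint's range is limited). The gripper opens to 85 mm and grips with 20 to 120 N. Pads are 22 mm wide; open, the fingers measure 114 mm over their backs; the gripper's body (76 mm by 85 mm) begins 54 mm behind the grasp point. The pads swing forward as they close: fully open they stand 13 mm farther back than shut.
Start: joints at [1.539, 0.385, 0.008, 0, -1.194, -0.259], TCP at [179.167, 598.747, 198.012] pointing down, gripper open.
Joint ranges: [-3.14, 3.14], [-1.21, 2.06], [-1.07, 1.41], [-3.16, 2.05], [-2.99, -0.16], [-3.1, 3.1]. Speed limits (rad/s): [2.79, 2.79, 3.14, 3.14, 3.14, 3.14].

## Interface

Orientations are given as a unit quaternion [x, y, z, w].
In Python, from bench import arm gives the robot as it stands.
- The arm moves only by the tool drive_tool, never from a script. Its argument "steps" is a list of rows, each a list of 5 numbers: the shift along the tool's x, y, z in m, then the turn about the tool's z in degrees, then the finger opening in m, from 0 to 0.0854. A call has 1 to 20 rows; each row shifts and turns the commanded pose from where the row before left it, along the tool's axes as they then stand; what a row does not reach is not made up. A row lasts 1/10 s, in which the tool goes at most 50 mm and 8.59 degrees, less where a joint would pass 70% of its speed; a pose out of reach is approached as far as the arm can. A call is refused whole if a number of a shift passes 0.05 or a number of a turn 8.59, either way. A call with a gripper value outside its range is refused whole. The fingers move at their own pace and stop on an object; the grip force is fixed at half the most. Time passes only in rows, so rows that do not move let the fingers close. It gives the time, the measured TCP pose, the force and the opening at its end, in the units of the state.
- arm.read_state(): the state, without advancing time (a new reading comes with each control period).
- arm.get_image(name): name is "scene" or "top" or "wrist"; returns (picture, depth): 480x640x3 uint8, blue, green, red; 480x640 float32, mm along the optical axis (not along the pixel's ray), 0 where there is no reading.
- arm.camera_params(name): a dict with "K" (3x3 intrinsics, pixels), "world_to_cam" (4x4, takes a point from world to camera coordinates); the wrist camera has in their place "mount" (4x4, takes a point from camera to tool coordinates, whose origin is the TCP and whose axes are the flange's). Camera axes: x right, y up, looking along -z (the intrinsics and any distortion apply to the point x, -y, -z); pixel columns grow to the right and rows downward; lengths in mm; the calibration is good to about 2 mm. The wrist camera is an equidistant fisheye: a pixel r from the principal point sees the ray r / f radians off the axis. A picture is of the moment at which its call begins: read the wrist's pose just before it. camera_params takes no time and is no camera call.
- arm.job_done(): hands the job in, once; it reports no verdict.
The state is a dict: "clock": time; "joints": joint angles; "joint_vel": joint speeds; "joint_efforts": joint torques, N m; "position": TCP position; "ee_rot": TCP orientation; "contact_force": force on the tool from outside, world axes, zero at the start; "wrist_torque": the same for the moment, N m; "gripper_width": finger opening in mm.
Only numpy, scipy, OpenCV 4.12 (cv2) and the standard library are available. Lean on these libraries where they do the work, as an engineer would, in place of code of your own. Each camera call takes 0.05 s, during which the arm holds its last target.

## Task

Gently slide the white wash module along its guides until it meets the rubber seal, so that its bolt head is inside the cam lock. Then take the screwdriver from its stand, feel for the slot in the cam disc with light pressure until the blade drops in, and turn the disc clockwise, without forcing it, until you feel it tighten and the cam holds the module fully home. Put the screwdriver back in its stand, upright as it was, and leave the other things on the bench alone.

Things in the scene. Friction and masses are not known exactly. Their poses are not given: they have to be found in the camera images.
- base: sampler base, a fixed white deck 215 x 150 mm, 16 mm thick, standing on the bench at any yaw within 0.25 rad. Origin under its middle at bench height; x points along the guides to the lock (away from the robot), z up. Two guide rails 18 mm high, inner faces 83 mm apart, run from x -88 to +42 mm. The grey lock housing (x 44 to 102 mm, 88 mm wide, top 61 mm above the bench) carries the cam disc.
- stop (a point): point on the deck's top face (16 mm above the bench), mid-way between the guides, at the housing's front face: where the module's front face comes when fully home. Axes as base. Two sprung rubber seal strips stand 3.5 mm proud of the housing's front face; they begin to give at 2.5 N and are flat at 4.5 N, besides the module's sliding friction (about 1 N), and push the module back out when it is let go.
- lock (a point): centre of the top of the steel cam disc (44 mm across, flush with the housing's top, 61 mm above the bench, 28 mm beyond stop). Axes as base, not turning with the disc. A slot 20 mm long, 4 wide, 7 deep, sharp-edged, crosses the disc's centre. Its direction at the start is not measured: anywhere within 1.2 rad to either side of base x; see or feel for it.
- bolt_head (a point): middle of the upright round head (8 mm across, 19 mm high) on the bolt's end, 18.5 mm ahead of the module's front. The disc starts open. Turned clockwise from there it turns stiffly (0.07 N m) for 0.5 rad, where its hook catches the head if the module is within 5 mm of home; the load then rises to about 0.15 N m; drawn in and locked from 1.25 rad of turn, hard stop at 1.46 to 1.53. Let go earlier, it may spring back.
- module_back (a point): centre of the module's rear face (the face to push), 20 mm above the deck. The module is a loose white block 80 x 80 mm, 50 mm high, 0.2 to 0.4 kg, lying between the guides with 1.5 mm play each side; x points to the lock. Free deck behind it.
- module_front (a point): middle of the lower edge of the module's front face, at deck height; x points to the lock. A steel bolt stands out 22.5 mm from this face, 20 mm above the deck.
- driver_mid (a point): centre (half-way up) of the screwdriver's black handle, 26 x 26 mm square with flat sides, 75 mm long, held upright in the stand with the handle's underside resting on the stand's top (so 37.5 mm above it). z up along the handle; the blade's width lies along x, the handle's flats face x and y. The blade's tip lies 105.5 mm below this point; blade 16 mm wide (along x), 2.5 mm thick (y); shaft 10 mm across. Whole tool 143 mm, 0.12 kg.
- stand_hole0 (a point): centre of the mouth of the hole in the tool stand's top, 80 mm above the bench. The stand is a fixed grey block 80 x 80 x 80 mm; the hole is 21 mm across and goes right through.
- reagent: white bottle 60 mm across, 130 mm tall; origin under it. Leave alone.
- jar: amber jar 52 mm across, 60 mm tall; origin under it. Leave alone.
- slidebox: grey box 70 x 110 x 35 mm; origin under it. Leave alone.
- module: the module, origin at the centre of its underside (40 mm behind module_front); axes as module_front.
- driver: the screwdriver, origin at the centre of the handle's underside, 68 mm above the blade tip; axes as driver_mid.
Mind the look-alikes: they are no part of the job. Of the things shaped like the driver, the black one is meant. Leave any yellow look-alike of the module alone.

How it is judged:
By the outcome, as a careful person would: the job done as asked, in the order asked, and still so for the second after the job is handed in, with the robot touching nothing.
It also fails if it takes over 72 s, if anything falls off the work surface, if the arm or the gripper's body presses on something with over 40 N, if the wrist force passes 120 N, or if a joint passes its speed limit or range.

## Working session

There is one attempt and no reset: what is moved stays moved. The work goes in short steps, Python scripts to look and compute and a tool call to move; the robot and the scene stay as the last step left them, time stands still between calls to the robot, and variables do not carry over. Pictures are saved under pics/ and viewed, and the job is handed in when it is done.

Besides the shell and the picture viewer there is one more tool, called by a JSON object that holds its "op" and its "data". drive_tool: Moves the arm, as the interface text tells. Its arguments: {"type":"object","properties":{"steps":{"type":"array"}},"required":["steps"]}

```bash
ls; mkdir -p pics; python3 - <<'E'
from bench import arm
import cv2,numpy as np
print(arm.read_state())
for n in("scene","top"):
    im,d=arm.get_image(n);cv2.imwrite(f"pics/{n}0.png",im);np.savez(f"pics/{n}0.npz",im=im,d=d)
    print(n,arm.camera_params(n))
print(arm.camera_params("wrist"))
E
```

```text
pics
{'clock': 0.0, 'joints': array([ 1.53862136e+00,  3.85543170e-01,  6.63844446e-03, -5.12349316e-04,
       -1.19400646e+00, -2.58619763e-01]), 'joint_vel': array([-0.00108612,  0.00023309,  0.0015851 , -0.00043038,  0.00227409,
        0.00120236]), 'joint_efforts': array([-1.08524790e-03, -3.92291486e+01,  1.88408142e+01,  4.18627247e+00,
       -4.48858991e-03, -4.33581704e-06]), 'position': array([178.97677372, 598.14128288, 196.93270387]), 'ee_rot': array([ 9.89434133e-01, -1.44979036e-01, -1.17110603e-04,  1.07756130e-03]), 'contact_force': array([0.47743955, 0.26587782, 0.07219406]), 'wrist_torque': array([ 0.00988833, -0.02450687, -0.03443438]), 'gripper_width': 85.516761088122}
scene {'K': array([[476.64059788,   0.        , 322.76241586],
       [  0.        , 476.64059788, 239.75130225],
       [  0.        ,   0.        ,   1.        ]]), 'world_to_cam': array([[ 6.56438754e-01,  7.54341641e-01,  7.53998371e-03,
        -3.16824394e+02],
       [-4.36248964e-01,  3.71437885e-01,  8.19585712e-01,
         1.50486438e+02],
       [ 6.15446995e-01, -5.41297133e-01,  5.72
[... 459 characters left out ...]
5.58849967e+02],
       [-8.01784447e-02,  2.19263142e-02,  9.96539339e-01,
        -1.25568367e+03],
       [ 0.00000000e+00,  0.00000000e+00,  0.00000000e+00,
         1.00000000e+00]])}
{'K': array([[371.64829954,   0.        , 319.38085751],
       [  0.        , 371.64829954, 231.19566866],
       [  0.        ,   0.        ,   1.        ]]), 'mount': array([[ 7.14587639e-05,  9.65707698e-01,  2.59631733e-01,
         6.70186213e+01],
       [ 9.99999783e-01, -2.38865375e-04,  6.13235452e-04,
         3.69818457e-01],
       [ 6.54223228e-04,  2.59631633e-01, -9.65707506e-01,
        -1.76516768e+02],
       [ 0.00000000e+00,  0.00000000e+00,  0.00000000e+00,
         1.00000000e+00]])}
```

View pics/scene0.png

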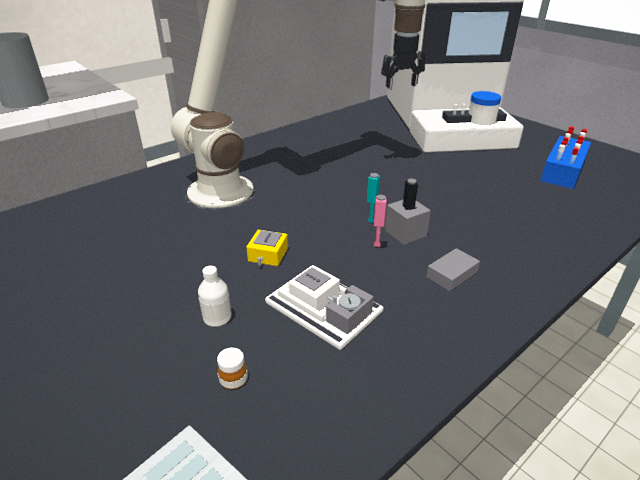

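View pics/top0.png

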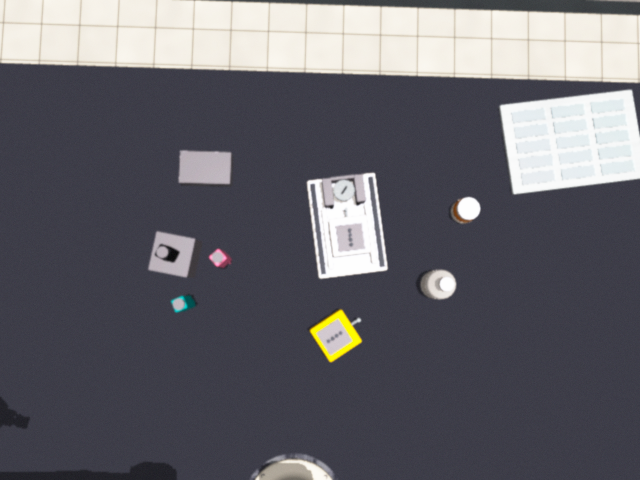

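Candidates in the top picture. Module: the white block (348,238) or the yellow one (336,336); I choose white. Driver: black in the stand (163,252), pink (219,258) or teal (181,304); I choose black. Checking both in a close crop.

```bash
cat > h.py <<'E'
import numpy as np,cv2
from bench import arm
from scipy.spatial.transform import Rotation as R
def cloud(name,d,par):
    K=par["K"];W=np.linalg.inv(par["world_to_cam"])
    v,u=np.mgrid[0:480,0:640]
    P=np.stack([(u-K[0,2])/K[0,0]*d,-(v-K[1,2])/K[1,1]*d,-d],-1)
    return P@W[:3,:3].T+W[:3,3]
def onplane(uv,z,par):
    K=par["K"];W=np.linalg.inv(par["world_to_cam"])
    uv=np.atleast_2d(uv).astype(float)
    r=np.stack([(uv[:,0]-K[0,2])/K[0,0],-(uv[:,1]-K[1,2])/K[1,1],-np.ones(len(uv))],-1)@W[:3,:3].T
    t=(z-W[2,3])/r[:,2]
    return W[:3,3]+r*t[:,None]
def proj(P,par):
    T=par["world_to_cam"];K=par["K"];c=np.atleast_2d(P)@T[:3,:3].T+T[:3,3]
    return np.stack([K[0,0]*c[:,0]/-c[:,2]+K[0,2],K[1,1]*-c[:,1]/-c[:,2]+K[1,2]],-1)
E
python3 - <<'E'
from h import *
f=np.load("pics/top0.npz");par=arm.camera_params("top")
P=cloud("top",f["d"],par);im=f["im"]
for n,(u,v) in dict(disc=(345,189),module=(350,238),bench=(270,240),stand=(182,265),deck=(378,230),drv=(161,251)).items():
    print(n,P[v,u].round(1))
a=cv2.resize(im[165:285,295:395],None,fx=4,fy=4,interpolation=cv2.INTER_CUBIC)
b=cv2.resize(im[225:315,140:240],None,fx=4,fy=4,interpolation=cv2.INTER_CUBIC)
c=np.zeros((480,800,3),np.uint8);c[:480,:400]=a;c[:360,400:]=b
cv2.imwrite("pics/crop0.png",c)
# masks by height
def rect(m,box):
    u0,v0,u1,v1=box;mm=np.zeros(m.shape,bool);mm[v0:v1,u0:u1]=m[v0:v1,u0:u1]
    n,l,s,_=cv2.connectedComponentsWithStats(mm.astype(np.uint8));k=1+np.argmax(s[1:,4]);mm=l==k
    q=P[mm];r=cv2.minAreaRect(q[:,:2].astype(np.float32));return q.mean(0).round(1),np.round(r[0],1),np.round(r[1],1),round(r[2],1),mm.sum()
z=P[...,2]
print("deck",rect((z>8),(295,165,395,285)))
print("modtop",rect((z>55)&(np.mgrid[0:480,0:640][0]>210),(295,165,395,285)))
print("housing",rect((z>50)&(np.mgrid[0:480,0:640][0]<212),(295,165,395,285)))
print("stand",rect((z>70)&(z<90),(140,225,210,285)))
print("driver",rect((z>140),(140,225,210,285)))
E
```

```text
disc [671.6 -91.6  55.1]
module [ 567.  -103.7   64.6]
bench [563.9  67.4   0.8]
stand [501.8 238.1  82.4]
deck [ 590.5 -167.3   13.9]
drv [524.8 262.2 158.5]
deck (array([595.8, -97.6,  40.8]), array([587.6, -94.8]), array([238.2, 162.8]), 8.4, np.int64(6772))
modtop (array([ 571.4, -102.4,   71.4]), array([534.7, -95.9]), array([ 97.9, 174.8]), 79.3, np.int64(1454))
housing (array([669. , -88.2,  66.8]), array([580.6, -85.1]), array([ 95.5, 250.1]), 87.3, np.int64(987))
stand (array([522.9, 257.4,  80.2]), array([523.7, 261.1]), array([82. , 79.9]), 80.1, np.int64(1286))
driver (array([522.7, 257.8, 155.9]), array([523.1, 259.4]), array([26.1, 25.4]), 64.1, np.int64(205))
```

View pics/crop0.png

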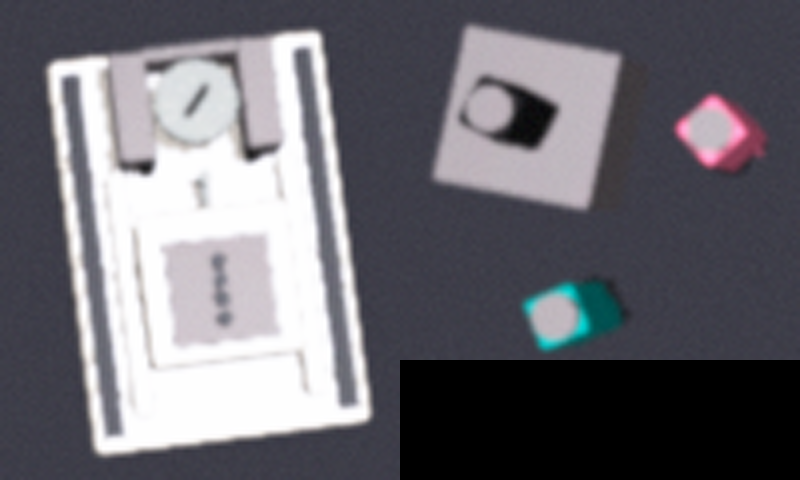

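The crop shows the white module between the guides, bolt head at crop (202,190) facing the grey housing, with the disc at (196,100) and its slot running (185,115)-(208,85). The black driver is in the grey stand, handle top at (490,108). Both choices hold.

```bash
python3 - <<'E'
from h import *
par=arm.camera_params("top")
def c(pts,z,o=(295,165)):
    p=(np.array(pts,float)+.5)/4-.5+np.array(o);return onplane(p,z,par)[:,:2]
D=c([(48,62),(322,32),(372,415),(97,452)],16)
print("deck",D.round(1),D.mean(0).round(1))
for i in range(4):
    e=D[(i+1)%4]-D[i];print(np.linalg.norm(e).round(1),np.arctan2(e[1],e[0]).round(3))
# sub-pixel disc
f=np.load("pics/top0.npz");im=f["im"]
print("disc",c([(196,100)],61).round(1))
S=c([(185,116),(208,84)],61);e=S[1]-S[0];print("slot",S.round(1),np.linalg.norm(e),np.arctan2(e[1],e[0]))
M=c([(133,220),(153,366),(304,350),(285,205)],66);print("mod",M.round(1),M.mean(0))
for i in range(4):
    e=M[(i+1)%4]-M[i];print(np.linalg.norm(e).round(1),np.arctan2(e[1],e[0]).round(3))
print("bolthead",c([(203,182),(203,200)],45).round(1))
S=c([(67,25),(222,55),(190,210),(33,180)],80,(140,225));print("stand",S.round(1),S.mean(0))
for i in range(4):
    e=S[(i+1)%4]-S[i];print(np.linalg.norm(e).round(1),np.arctan2(e[1],e[0]).round(3))
print("drv top disc",c([(91,107)],155,(140,225)))
s=arm.camera_params("scene");print(np.linalg.inv(s["world_to_cam"])[:3,3],np.linalg.inv(par["world_to_cam"])[:3,3])
E
```

```text
deck [[ 695.6   -9.4]
 [ 716.3 -158.7]
 [ 507.5 -189.3]
 [ 484.   -41.2]] [600.8 -99.6]
150.8 -1.433
211.0 -2.996
149.9 1.728
213.9 0.149
disc [[669.1 -88.5]]
slot [[660.5 -82.9]
 [677.8 -94.6]] 20.935881783299333 -0.5959212881491487
mod [[ 604.2  -56.7]
 [ 528.2  -68.8]
 [ 538.5 -147.2]
 [ 614.1 -135.9]] [ 571.26159804 -102.13485098]
76.9 -2.983
79.0 -1.441
76.5 0.148
79.8 1.695
bolthead [[628.  -93.8]
 [618.3 -94. ]]
stand [[570.4 293.7]
 [557.  214.3]
 [477.5 227.3]
 [490.9 307.3]] [523.93200138 260.6225381 ]
80.6 -1.738
80.5 2.98
81.1 1.405
80.7 -0.169
drv top disc [[524.36408076 260.46419222]]
[1180.04993168 -614.11987836  722.82435254] [ 457.89199213  -31.56989726 1297.57943516]
```

```bash
cat >> h.py <<'E'
def to(target,yaw=None,verbose=True):
    """total shift in tool axes (mm) and tool-z turn (deg) to reach target TCP (mm), tool x at world yaw"""
    s=arm.read_state();Rm=R.from_quat(s["ee_rot"]).as_matrix()
    d=Rm.T@(np.array(target)-s["position"]);cy=np.arctan2(Rm[1,0],Rm[0,0])
    t=None if yaw is None else -np.degrees((yaw-cy+np.pi)%(2*np.pi)-np.pi)
    print("clock",round(s["clock"],2),"pos",s["position"].round(1),"toolx yaw",round(cy,4),"tilt",Rm[:,2].round(4),"w",s["gripper_width"].round(1),"F",s["contact_force"].round(2),"T",s["wrist_torque"].round(3),"j",s["joints"].round(3))
    print("shift mm",d.round(2),"turn deg",t)
def wray(uv,s):
    """wrist pixel -> origin, ray world"""
    p=arm.camera_params("wrist");K=p["K"];M=p["mount"]
    uv=np.atleast_2d(uv).astype(float);x=(uv[:,0]-K[0,2])/K[0,0];y=(uv[:,1]-K[1,2])/K[1,1]
    th=np.hypot(x,y);k=np.where(th>1e-9,np.sin(th)/np.maximum(th,1e-9),1)
    c=np.stack([x*k,-y*k,-np.cos(th)],-1)
    Rm=R.from_quat(s["ee_rot"]).as_matrix();A=Rm@M[:3,:3]
    return Rm@M[:3,3]+s["position"],c@A.T
def wplane(uv,z,s):
    o,r=wray(uv,s);return o+r*((z-o[2])/r[:,2])[:,None]
def wproj(P,s):
    p=arm.camera_params("wrist");K=p["K"];M=p["mount"];Rm=R.from_quat(s["ee_rot"]).as_matrix()
    T=(np.atleast_2d(P)-s["position"])@Rm;c=(T-M[:3,3])@M[:3,:3]
    x,y,z=c[:,0],-c[:,1],-c[:,2];r=np.hypot(x,y);th=np.arctan2(r,z);k=th/np.maximum(r,1e-9)
    return np.stack([K[0,0]*x*k+K[0,2],K[1,1]*y*k+K[1,2]],-1)
def wshot(name):
    import pickle
    s=arm.read_state();im,d=arm.get_image("wrist");cv2.imwrite(f"pics/{name}.png",im);pickle.dump((s,im,d),open(f"pics/{name}.pkl","wb"));return s,im,d
E
python3 -c "
from h import *
to([524,260,260],0.149)"
```

```text
Traceback (most recent call last):
  File "h.py", line 23, in to
    print("clock",round(s["clock"],2),"pos",s["position"].round(1),"toolx yaw",round(cy,4),"tilt",Rm[:,2].round(4),"w",s["gripper_width"].round(1),"F",s["contact_force"].round(2),"T",s["wrist_torque"].round(3),"j",s["joints"].round(3))
                                                                                                                       ^^^^^^^^^^^^^^^^^^^^^^^^
AttributeError: 'float' object has no attribute 'round'
```

{"op": "drive_tool", "data": {"steps": [[0.036,0.019,-0.015,0,0.0854],[0.036,0.019,-0.015,0,0.0854],[0.036,0.019,-0.015,0,0.0854],[0.036,0.019,-0.015,0,0.0854],[0.036,0.019,0,0,0.0854],[0.036,0.019,0,0,0.0854],[0.036,0.019,0,0,0.0854],[0.036,0.019,0,0,0.0854],[0.036,0.019,0,0,0.0854],[0.036,0.019,0,0,0.0854],[0.036,0.019,0,0,0.0854],[0.03,0.017,0,0,0.0854],[0,0,0,0,0.0854],[0,0,0,0,0.0854]]}}

```text
clock: 1.5
position: [522.5, 259.4, 257.3]
ee_rot: [0.989, -0.146, -0.001, 0.0]
contact_force: [-0.6, 0.8, 0.6]
gripper_width: 85.4
```

```bash
python3 -c "
from h import *
to([524,260,260],0.149)
wshot('w1')"
```

```text
Traceback (most recent call last):
  File "h.py", line 23, in to
    print("clock",round(s["clock"],2),"pos",s["position"].round(1),"toolx yaw",round(cy,4),"tilt",Rm[:,2].round(4),"w",s["gripper_width"].round(1),"F",s["contact_force"].round(2),"T",s["wrist_torque"].round(3),"j",s["joints"].round(3))
                                                                                                                       ^^^^^^^^^^^^^^^^^^^^^^^^
AttributeError: 'float' object has no attribute 'round'
```

```bash
sed -i 's/s\["gripper_width"\].round(1)/round(s["gripper_width"],1)/' h.py; python3 -c "
from h import *
to([524,260,260],0.149)
wshot('w1')"
```

```text
clock 1.5 pos [522.5 259.4 257.3] toolx yaw -0.2926 tilt [-1.3e-03 -6.0e-04 -1.0e+00] w 85.4 F [-0.61  0.82  0.58] T [ 0.015  0.027 -0.015] j [ 0.738  0.279  0.003 -0.    -1.295  0.54 ]
shift mm [ 1.22 -0.97 -2.73] turn deg -25.30387368052998
```

View pics/w1.png

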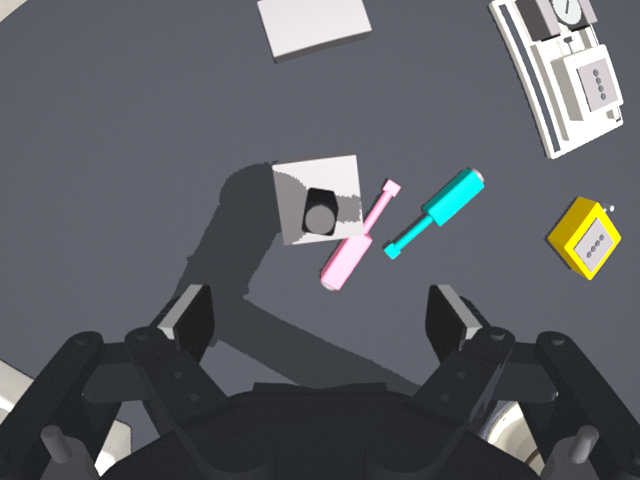

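The wrist picture shows the black driver at (320,215) in the stand. The pink and teal ones appear at (360,235) and (435,213), seemingly lying. I'm checking against a fresh scene and top view.

```bash
python3 -c "
from h import *
im,d=arm.get_image('top');cv2.imwrite('pics/top1.png',im)
im2,d=arm.get_image('scene');c=np.zeros((480,800,3),np.uint8);a=cv2.resize(im2[140:290,330:490],(400,375));b=cv2.resize(im[215:335,130:270],(400,343));c[:375,:400]=a;c[:343,400:]=b
cv2.imwrite('pics/c1.png',c)"
```

```text
(no output)
```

View pics/c1.png

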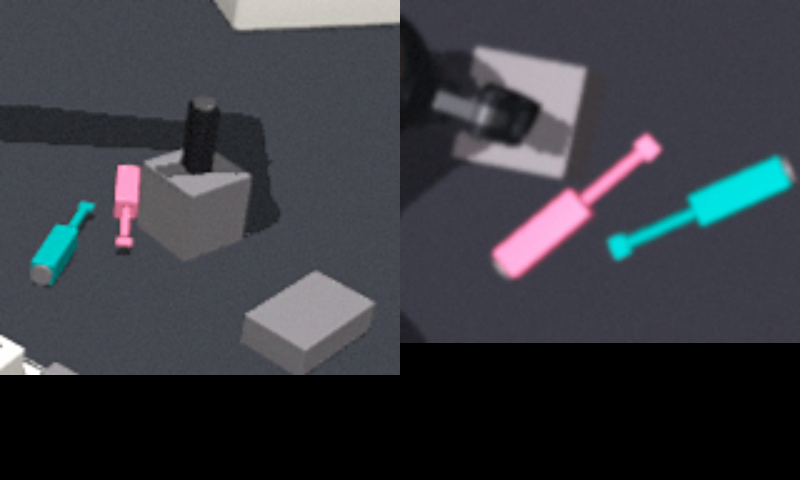

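The decoys (freestanding at the start) have toppled by themselves; the arm stayed above z 197 and felt no contact. They lie clear of my path, so I'll leave them. Now measuring the handle's pose.

```bash
python3 -c "
from h import *
im=cv2.imread('pics/w1.png');a=cv2.resize(im[145:255,260:380],None,fx=5,fy=5,interpolation=cv2.INTER_CUBIC);a=cv2.convertScaleAbs(a,alpha=1.3,beta=40);cv2.imwrite('pics/w1c.png',a)"
```

```text
(no output)
```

View pics/w1c.png

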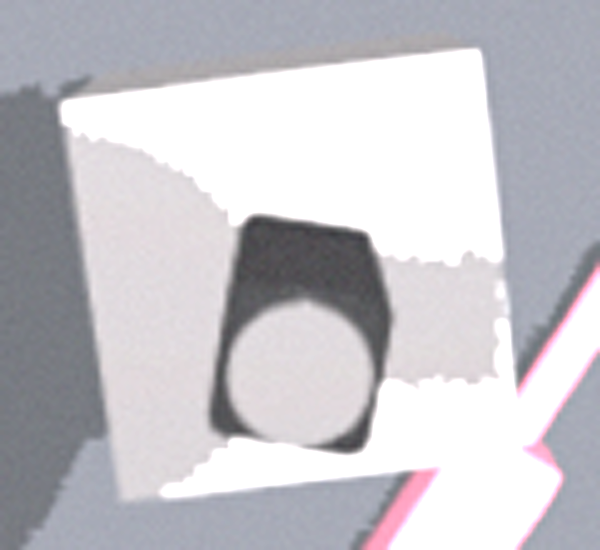

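```bash
python3 - <<'E'
from h import *
import pickle
s,im,d=pickle.load(open('pics/w1.pkl','rb'))
def c(p,z):
    return wplane((np.array(p,float)+.5)/5-.5+np.array([260,145]),z,s)[:,:2]
S=c([(62,100),(482,48),(525,442),(122,500)],80);print(S.round(1),S.mean(0).round(1))
def ang(a,b): e=b-a;return np.linalg.norm(e).round(1),np.arctan2(e[1],e[0]).round(3)
print(ang(S[0],S[1]),ang(S[1],S[2]),ang(S[2],S[3]),ang(S[3],S[0]))
b=c([(245,217),(372,236)],80);t=c([(213,430),(362,450)],155)
print(b.round(1),ang(*b));print(t.round(1),ang(*t))
print("topdisc",c([(300,373)],155).round(1))
E
```

```text
[[571.5 291.6]
 [557.8 212.2]
 [480.7 224.9]
 [492.3 305.1]] [525.6 258.4]
(np.float64(80.6), np.float64(-1.741)) (np.float64(78.2), np.float64(2.978)) (np.float64(81.1), np.float64(1.427)) (np.float64(80.4), np.float64(-0.169))
[[539.5 264.8]
 [528.9 242.5]] (np.float64(24.7), np.float64(-2.014))
[[519.1 274.1]
 [509.3 252.8]] (np.float64(23.4), np.float64(-2.002))
topdisc [[523.9 258.5]]
```

```bash
python3 -c "
from h import *
to([496,-113.5,130],0.149)"
```

```text
clock 1.65 pos [521.8 260.8 257.9] toolx yaw -0.2895 tilt [-3.e-04 -0.e+00 -1.e+00] w 85.5 F [ 0.5  -0.16  0.56] T [ 0.027 -0.004  0.047] j [ 0.741  0.278  0.003 -0.    -1.295  0.54 ]
shift mm [ 82.17 366.05 127.94] turn deg -25.125285687043164
```

{"op": "drive_tool", "data": {"steps": [[0.0082,0.0366,0,0,0.0],[0.0082,0.0366,0,0,0.0],[0.0082,0.0366,0,0,0.0],[0.0082,0.0366,0,0,0.0],[0.0082,0.0366,0,0,0.0],[0.0082,0.0366,0.01,0,0.0],[0.0082,0.0366,0.01,0,0.0],[0.0082,0.0366,0.01,0,0.0],[0.0082,0.0366,0.01,0,0.0],[0.0082,0.0366,0.01,0,0.0],[0,0,0.02,-6.28,0.0],[0,0,0.02,-6.28,0.0],[0,0,0.02,-6.28,0.0],[0,0,0.018,-6.28,0.0],[0,0,0,0,0.0],[0,0,0,0,0.0]]}}

```text
clock: 3.25
position: [496.5, -113.4, 130.5]
ee_rot: [0.997, 0.074, 0.0, 0.0]
contact_force: [0.1, -0.5, 0.5]
gripper_width: -0.3
```

```bash
python3 -c "
from h import *
to([496,-113.5,30],0.149)
wshot('w2')"
```

```text
clock 3.25 pos [ 496.5 -113.4  130.5] toolx yaw 0.1471 tilt [ 4.e-04 -4.e-04 -1.e+00] w -0.3 F [ 0.14 -0.51  0.46] T [-0.019 -0.005 -0.028] j [ 9.500e-02  2.520e-01 -3.710e-01  1.000e-03 -9.470e-01  1.623e+00]
shift mm [ -0.53   0.   100.54] turn deg -0.10688647431957558
```

View pics/w2.png

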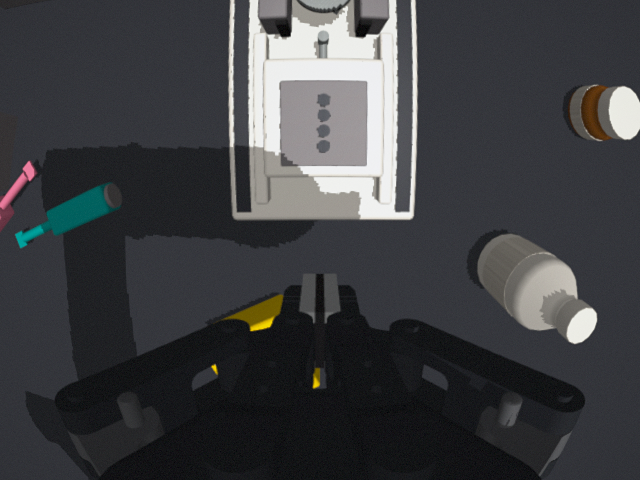

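The deck's rear edge is at (233,218)-(413,218) and the module's rear top edge at (265,176)-(381,177). The yellow block is partly under the gripper, around (250,310).

```bash
python3 - <<'E'
from h import *
import pickle
s,im,d=pickle.load(open('pics/w2.pkl','rb'))
f=lambda p,z:wplane(p,z,s)[:,:2].round(1)
print("deck rear",f([(233,218),(413,218)],16))
print("mod top: rear",f([(265,176),(381,177)],66),"front",f([(266,59),(381,59)],66))
print("bolt head",f([(323,36)],45))
print(wproj([[496,-113.5,30],[496,-113.5,130]],s).round(0))
g=np.load('pics/top0.npz')
h=cv2.cvtColor(g["im"],cv2.COLOR_BGR2HSV);m=cv2.inRange(h,(20,120,80),(35,255,255))
v,u=np.nonzero(m);P=onplane(np.c_[u,v],50,arm.camera_params("top"))
print("yellow",P.min(0),P.max(0)); print(cv2.boxPoints(cv2.minAreaRect(P[:,:2].astype(np.float32))))
E
```

```text
deck rear [[ 486.   -44.3]
 [ 507.7 -190.3]]
mod top: rear [[ 530.4  -73.2]
 [ 541.  -148.5]] front [[ 607.   -63.2]
 [ 618.1 -136.3]]
bolt head [[632.8 -96.6]]
[[318. 222.]
 [318. 269.]]
yellow [ 309.29947788 -131.80800348   50.        ] [419.01958971 -22.98489184  50.        ]
[[ 306.38123   -67.5677  ]
 [ 354.02216  -136.17386 ]
 [ 422.94983   -88.30966 ]
 [ 375.3089    -19.703506]]
```

{"op": "drive_tool", "data": {"steps": [[0,0.0025,0.03,0,0],[0,0,0.03,0,0],[0,0,0.028,0,0],[0,0,0.01,0,0],[0.01,0,0,0,0],[0.008,0,0,0,0],[0.002,0,0,0,0],[0.002,0,0,0,0]]}}

```text
clock: 4.1
position: [519.7, -113.1, 33.2]
ee_rot: [0.997, 0.074, 0.001, 0.0]
contact_force: [0.3, -0.5, 0.3]
gripper_width: 0.1
```

```bash
python3 -c "
from h import *
to([525,-111.5,32],0.148)"
```

```text
clock 4.1 pos [ 519.7 -113.1   33.2] toolx yaw 0.1477 tilt [ 2.7e-03  2.0e-04 -1.0e+00] w 0.1 F [ 0.28 -0.53  0.28] T [-0.02   0.017  0.023] j [ 0.091  0.41  -0.431  0.    -0.727  1.627]
shift mm [ 5.52 -0.79  1.26] turn deg -0.0169222941162635
```

{"op": "drive_tool", "data": {"steps": [[0.002,0,0,0,0],[0.002,0,0,0,0],[0.002,0,0,0,0],[0.002,0,0,0,0],[0.002,0,0,0,0],[0.002,0,0,0,0],[0.002,0,0,0,0],[0.002,0,0,0,0],[0.002,0,0,0,0],[0.002,0,0,0,0],[0.002,0,0,0,0],[0.002,0,0,0,0]]}}

```text
clock: 5.3
position: [542.0, -109.8, 32.0]
ee_rot: [0.997, 0.074, -0.0, -0.0]
contact_force: [-1.4, -0.9, 0.7]
gripper_width: -0.2
```

{"op": "drive_tool", "data": {"steps": [[0.001,0,0,0,0],[0.001,0,0,0,0]]}}

```text
clock: 5.5
position: [544.0, -109.4, 32.0]
ee_rot: [0.997, 0.074, -0.0, -0.0]
contact_force: [-1.2, -0.2, 1.2]
gripper_width: 0.5
```

{"op": "drive_tool", "data": {"steps": [[0.001,0,0,0,0],[0.001,0,0,0,0]]}}

```text
clock: 5.7
position: [546.0, -109.1, 32.0]
ee_rot: [0.997, 0.074, -0.0, -0.0]
contact_force: [-1.8, -1.1, 0.7]
gripper_width: 0.3
```

{"op": "drive_tool", "data": {"steps": [[0.001,0,0,0,0],[0.001,0,0,0,0],[0.001,0,0,0,0]]}}

```text
clock: 6.0
position: [549.0, -108.7, 32.0]
ee_rot: [0.997, 0.074, -0.0, -0.0]
contact_force: [-1.2, -0.7, 0.1]
gripper_width: 0.2
```

{"op": "drive_tool", "data": {"steps": [[0.001,0,0,0,0],[0.001,0,0,0,0]]}}

```text
clock: 6.2
position: [550.9, -108.4, 32.0]
ee_rot: [0.997, 0.074, -0.0, 0.0]
contact_force: [-1.7, -0.3, 1.2]
gripper_width: -0.1
```

{"op": "drive_tool", "data": {"steps": [[0.001,0,0,0,0]]}}

```text
clock: 6.3
position: [551.9, -108.3, 32.0]
ee_rot: [0.997, 0.074, 0.0, -0.0]
contact_force: [-1.6, 0.3, -0.4]
gripper_width: 0.2
```

```bash
python3 -c "
from h import *
to([553,-111.5,32],0.148)
wshot('w3')
to([553,-111.5,32],0.148)
"
```

```text
clock 6.3 pos [ 551.9 -108.3   32. ] toolx yaw 0.1476 tilt [ 0.  0. -1.] w 0.2 F [-1.59  0.25 -0.35] T [-0.065  0.386 -0.031] j [ 0.094  0.455 -0.354 -0.    -0.762  1.624]
shift mm [0.57 3.35 0.02] turn deg -0.020179103662337033
clock 6.35 pos [ 552.2 -108.3   32.1] toolx yaw 0.1477 tilt [ 3.e-04 -0.e+00 -1.e+00] w -0.4 F [-0.21 -0.26 -0.16] T [-0.039  0.26  -0.033] j [ 0.094  0.455 -0.354  0.    -0.762  1.624]
shift mm [0.32 3.32 0.05] turn deg -0.01554671099655711
```

View pics/w3.png

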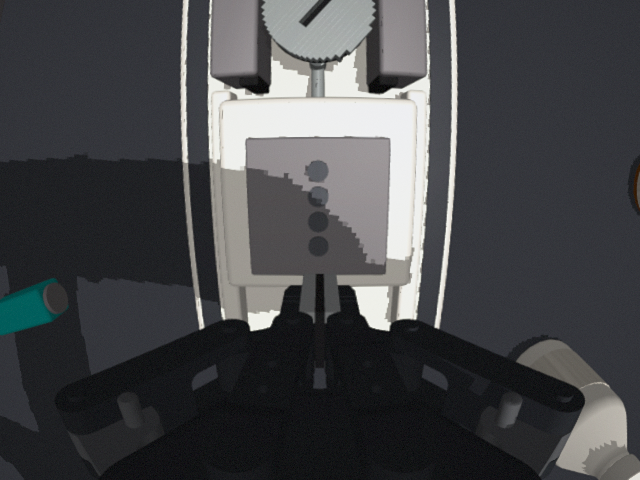

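The module's front top edge is at v≈99 and the housing's front top edge at v≈80. The bolt head is just going under the disc at (318,65).

```bash
python3 - <<'E'
from h import *
import pickle
s,im,d=pickle.load(open('pics/w3.pkl','rb'))
a=np.array([np.cos(.148),np.sin(.148)])
b=np.array([-a[1],a[0]])
for n,p,z in [("modfront",[(225,101),(318,99),(412,101)],66),("housfront",[(215,80),(243,85),(395,82),(424,80)],61),("hbot",[(250,91),(390,91)],16)]:
    q=wplane(p,z,s)[:,:2];print(n,q.round(1),(q@a).round(1),(q@b).round(1))
cv2.imwrite('pics/w3c.png',cv2.resize(im[0:130,190:450],None,fx=3,fy=3,interpolation=cv2.INTER_CUBIC))
E
```

```text
modfront [[ 626.2  -61.3]
 [ 631.2  -96.8]
 [ 636.8 -132.5]] [610.3 610.  610.3] [-153.  -188.8 -225. ]
housfront [[ 634.7  -54.5]
 [ 633.7  -66.4]
 [ 643.7 -125.7]
 [ 647.1 -137.3]] [619.8 616.9 618.1 619.7] [-147.5 -159.1 -219.3 -231.2]
hbot [[ 635.6  -60.5]
 [ 646.3 -131.9]] [619.7 619.7] [-153.6 -225.7]
```

View pics/w3c.png

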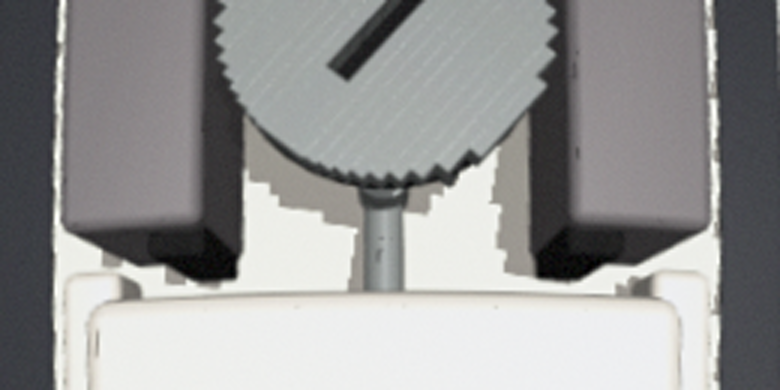

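Module front to housing is about 9 mm, so the seal should be met after about 6 mm more.

{"op": "drive_tool", "data": {"steps": [[0.001,0,0,0,0],[0.001,0,0,0,0],[0.001,0,0,0,0]]}}

```text
clock: 6.65
position: [554.9, -107.8, 32.0]
ee_rot: [0.997, 0.074, 0.0, 0.0]
contact_force: [-0.7, -0.2, 0.7]
gripper_width: 0.5
```

{"op": "drive_tool", "data": {"steps": [[0.001,0,0,0,0],[0.001,0,0,0,0]]}}

```text
clock: 6.85
position: [556.9, -107.5, 32.0]
ee_rot: [0.997, 0.074, -0.0, 0.0]
contact_force: [-1.5, -0.0, 0.5]
gripper_width: 0.1
```

{"op": "drive_tool", "data": {"steps": [[0.0007,0,0,0,0]]}}

```text
clock: 6.95
position: [557.5, -107.4, 32.0]
ee_rot: [0.997, 0.074, -0.0, -0.0]
contact_force: [-2.5, 0.6, 0.1]
gripper_width: 0.3
```

{"op": "drive_tool", "data": {"steps": [[0.0007,0,0,0,0]]}}

```text
clock: 7.05
position: [557.6, -107.4, 31.9]
ee_rot: [0.997, 0.074, -0.001, -0.0]
contact_force: [-4.3, -0.1, 3.2]
gripper_width: 0.1
```

{"op": "drive_tool", "data": {"steps": [[0.0007,0,0,0,0]]}}

```text
clock: 7.15
position: [557.7, -107.4, 31.9]
ee_rot: [0.997, 0.074, -0.001, -0.0]
contact_force: [-4.4, -0.1, 2.8]
gripper_width: -0.1
```

Force jumped to 4.4 N: the seal is met. Backing off gently and checking the gap.

{"op": "drive_tool", "data": {"steps": [[-0.002,0,0,0,0],[-0.006,0,0,0,0],[-0.02,0,0,0,0],[0,0,0,0,0]]}}

```text
clock: 7.55
position: [529.4, -111.5, 31.9]
ee_rot: [0.997, 0.073, -0.0, -0.0]
contact_force: [-0.0, -1.1, 0.9]
gripper_width: 0.3
```

```bash
python3 -c "
from h import *
to([524,259,250],-0.437)
s,im,d=wshot('w4')
cv2.imwrite('pics/w4c.png',cv2.resize(im[0:200,190:450],None,fx=3,fy=3,interpolation=cv2.INTER_CUBIC))
"
```

```text
clock 7.55 pos [ 529.4 -111.5   31.9] toolx yaw 0.1468 tilt [-5.e-04  5.e-04 -1.e+00] w 0.3 F [-0.   -1.1   0.94] T [-0.063 -0.063  0.029] j [ 9.200e-02  4.260e-01 -4.070e-01 -1.000e-03 -7.390e-01  1.626e+00]
shift mm [  48.8  -367.38 -217.88] turn deg 33.45073140779983
```

View pics/w4c.png

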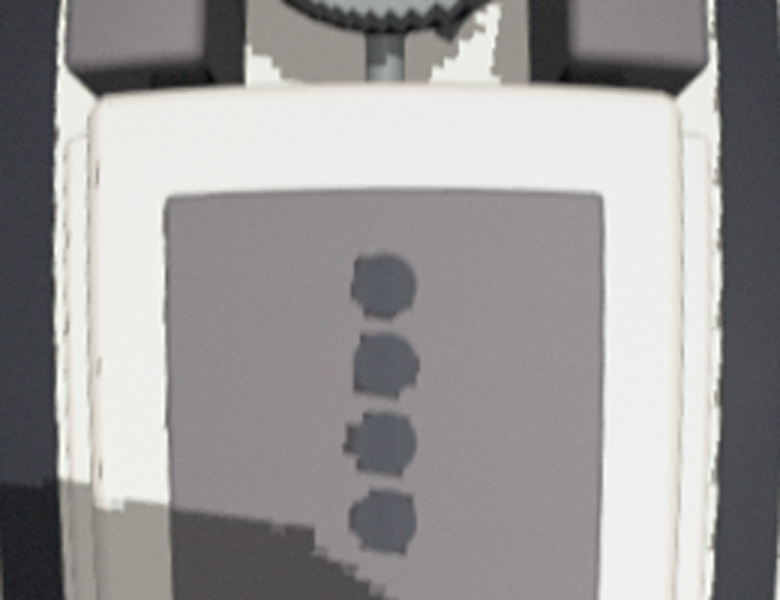

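The bolt head has gone under the disc at crop (385,40) and the module sits at the seal. Rising for a straight-down look at the disc.

{"op": "drive_tool", "data": {"steps": [[0,0,-0.04,0,0.0854],[0,0,-0.04,0,0.0854],[0.03,0,-0.04,0,0.0854],[0.04,0,-0.02,0,0.0854],[0,0,0,0,0.0854],[0,0,0,0,0.0854]]}}

```text
clock: 8.2
position: [601.5, -100.7, 171.9]
ee_rot: [0.997, 0.074, 0.001, -0.0]
contact_force: [-0.7, -0.2, -0.6]
gripper_width: 84.7
```

```bash
python3 -c "
from h import *
to([524,259,250],-0.437)
s,im,d=wshot('w5')
cv2.imwrite('pics/w5c.png',cv2.resize(im[60:260,200:440],None,fx=3,fy=3,interpolation=cv2.INTER_CUBIC))
"
```

```text
clock 8.2 pos [ 601.5 -100.7  171.9] toolx yaw 0.1477 tilt [ 1.3e-03  5.0e-04 -1.0e+00] w 84.7 F [-0.65 -0.16 -0.65] T [ 0.026  0.061 -0.025] j [ 0.099  0.377 -0.071 -0.    -1.121  1.62 ]
shift mm [ -23.65 -367.17  -78.04] turn deg 33.502831456938004
```

View pics/w5c.png

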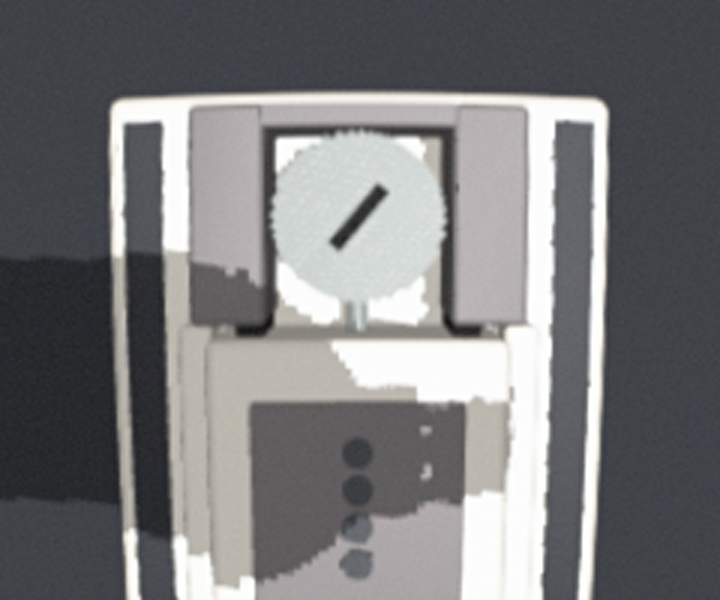

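```bash
python3 - <<'E'
from h import *
import pickle
s,im,d=pickle.load(open('pics/w5.pkl','rb'))
cr=im[60:260,200:440];g=cv2.cvtColor(cr,cv2.COLOR_BGR2GRAY)
m=(g<110).astype(np.uint8);m2=np.zeros_like(m);m2[55:90,105:133]=m[55:90,105:133]
n,l,st,ce=cv2.connectedComponentsWithStats(m2);k=1+np.argmax(st[1:,4])
v,u=np.nonzero(l==k)
P=wplane(np.c_[u+200,v+60],61,s)[:,:2];c=P.mean(0);U,S,V=np.linalg.svd(P-c)
r=cv2.minAreaRect(P.astype(np.float32));print("slot",c.round(1),"dir",np.arctan2(*V[0][::-1])%np.pi,np.arctan2(*V[0][::-1])%np.pi-np.pi,r,len(P))
# disc extents from crop coords
q=wplane((np.array([(272,215),(447,215),(359,131),(359,300)])+.5)/3-.5+np.array([200,60]),61,s)[:,:2]
print(q.round(1),q[:2].mean(0),q[2:].mean(0))
a=np.array([np.cos(.148),np.sin(.148)])
for nme,p,z in [("modfront",[(215,340),(500,340)],66),("hfront",[(230,323),(490,323)],61)]:
    q=wplane((np.array(p)+.5)/3-.5+np.array([200,60]),z,s)[:,:2];print(nme,q.round(1),q@a)
print("tcp axis pixel of cam nadir",wproj([[c[0],c[1],61]],s))
E
```

```text
slot [669. -91.] dir 2.600175183289645 -0.5414174703001482 ((669.0698852539062, -91.02885437011719), (3.0514378547668457, 18.75016212463379), 58.9047737121582) 100
[[ 666.5  -69.3]
 [ 673.1 -113.4]
 [ 691.1  -88. ]
 [ 647.9  -94.5]] [669.76661151 -91.34803513] [669.47727879 -91.26300081]
modfront [[ 633.   -59.6]
 [ 643.7 -131.5]] [617.25380833 617.23417434]
hfront [[ 637.3  -62.3]
 [ 647.2 -128.8]] [621.12771686 621.12523976]
tcp axis pixel of cam nadir [[318.93426054 132.03437882]]
```

Gap 3.9 mm, so the module is at the seal and in hook range. Disc centre is about (669.5,-91.2), slot direction about -0.545 rad. Off to the driver.

{"op": "drive_tool", "data": {"steps": [[-0.002,-0.02,-0.03,0,0.0854],[-0.002,-0.035,-0.03,0,0.0854],[-0.002,-0.04,-0.01,0,0.0854],[-0.003,-0.04,0,0,0.0854],[-0.003,-0.04,0,0,0.0854],[-0.003,-0.04,0,0,0.0854],[-0.003,-0.04,0,0,0.0854],[-0.003,-0.04,0,0,0.0854],[-0.003,-0.04,0,0,0.0854],[0,-0.032,0,0,0.0854],[0,0,0,8.4,0.0854],[0,0,0,8.4,0.0854],[0,0,0,8.4,0.0854],[0,0,0,8.3,0.0854],[0,0,0,0,0.0854]]}}

```text
clock: 9.75
position: [521.9, 257.7, 240.9]
ee_rot: [0.976, -0.217, -0.001, 0.001]
contact_force: [-0.3, -0.2, 0.2]
gripper_width: 85.3
```

```bash
python3 -c "
from h import *
to([524,259.3,99],-0.437)
s,im,d=wshot('w6')
cv2.imwrite('pics/w6c.png',cv2.convertScaleAbs(cv2.resize(im[130:280,240:400],None,fx=4,fy=4,interpolation=cv2.INTER_CUBIC),alpha=1.2,beta=30))
"
```

```text
clock 9.75 pos [521.9 257.7 240.9] toolx yaw -0.4369 tilt [-0.0017 -0.0013 -1.    ] w 85.3 F [-0.3  -0.25  0.24] T [-0.027  0.045  0.029] j [ 0.737  0.286 -0.029 -0.    -1.258  0.397]
shift mm [  1.42  -2.59 141.9 ] turn deg 0.007449342076786924
```

View pics/w6c.png

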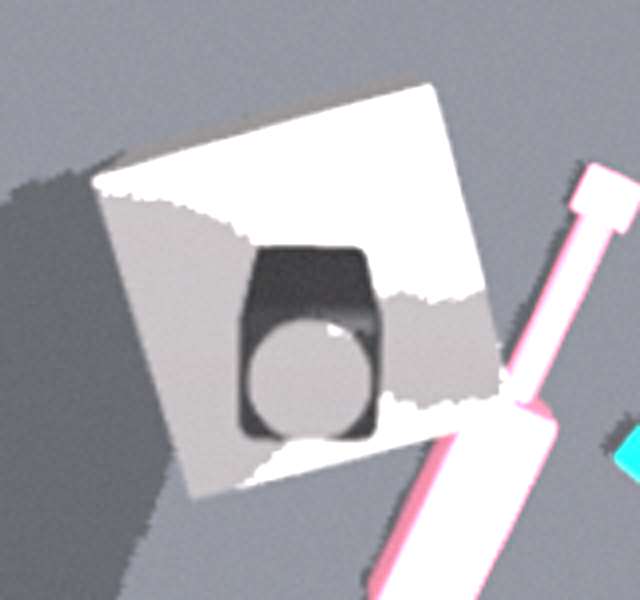

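The handle's edges are square to the image, with its top at crop (310,378). Yaw is good; descending to grasp.

{"op": "drive_tool", "data": {"steps": [[0.0014,-0.0026,0.03,0,0.0854],[0,0,0.04,0,0.0854],[0,0,0.04,0,0.0854],[0,0,0.02,0,0.0854],[0,0,0.011,0,0.0854],[0,0,0,0,0.06],[0,0,0,0,0.04],[0,0,0,0,0.02],[0,0,0,0,0.02],[0,0,0,0,0.02],[0,0,0,0,0.02]]}}

```text
clock: 10.9
position: [525.7, 260.4, 102.5]
ee_rot: [0.976, -0.217, 0.001, -0.001]
contact_force: [-0.8, -0.5, 6.2]
gripper_width: 24.7
```

```bash
python3 -c "
from h import *
to([524,259.3,99],-0.437)
"
```

```text
clock 10.9 pos [525.7 260.4 102.5] toolx yaw -0.4365 tilt [ 1.9e-03  8.0e-04 -1.0e+00] w 24.7 F [-0.79 -0.47  6.23] T [-0.342  0.423 -0.008] j [ 0.736  0.403 -0.222  0.001 -0.944  0.398]
shift mm [-1.08  1.7   3.53] turn deg 0.02810464780826053
```

{"op": "drive_tool", "data": {"steps": [[0,0,-0.01,0,0.02],[0,0,-0.02,0,0.02],[0,0,-0.03,0,0.02],[0,0,-0.03,0,0.02],[0,0,-0.03,0,0.02],[0,0,0,0,0.02],[0,0,0,0,0.02]]}}

```text
clock: 11.6
position: [524.8, 260.4, 221.3]
ee_rot: [0.976, -0.217, -0.0, -0.001]
contact_force: [-0.9, -0.7, -2.1]
gripper_width: 24.3
```

```bash
python3 -c "
from h import *
to([524,259.3,99],-0.437)
s,im,d=wshot('w7')
cv2.imwrite('pics/w7c.png',cv2.convertScaleAbs(cv2.resize(im[60:260,220:420],None,fx=3,fy=3,interpolation=cv2.INTER_CUBIC),alpha=1.2,beta=30))
"
```

```text
clock 11.6 pos [524.8 260.4 221.3] toolx yaw -0.4373 tilt [ 1.0e-04  1.4e-03 -1.0e+00] w 24.3 F [-0.93 -0.68 -2.09] T [-0.001  0.029  0.05 ] j [ 7.360e-01  3.020e-01 -5.500e-02 -1.000e-03 -1.213e+00  3.980e-01]
shift mm [ -0.18   1.48 122.34] turn deg -0.019472451118169063
```

View pics/w7c.png

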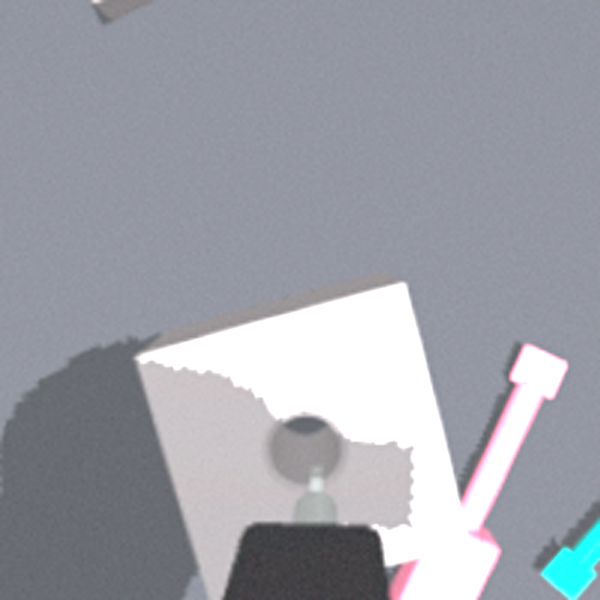

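The blade's tip at crop (317,470) looks narrow across the image, so its width lies along tool x, towards the camera. Comparing the tip with the prediction.

```bash
python3 - <<'E'
from h import *
import pickle
s,im,d=pickle.load(open('pics/w7.pkl','rb'))
Rm=R.from_quat(s["ee_rot"]).as_matrix()
for z in (88,90.5,93):
  for x in (-8,0,8):
    print(z,x,wproj(s["position"]+Rm@[x,0,z],s).round(1))
print("handle bottom z22.5:",[wproj(s["position"]+Rm@[x,y,22.5],s).round(1) for x,y in [(13,13),(13,-13)]])
cv2.imwrite('pics/w7d.png',cv2.convertScaleAbs(cv2.resize(im[195:245,290:360],None,fx=10,fy=10,interpolation=cv2.INTER_CUBIC),alpha=1.5,beta=30))
E
```

```text
88 -8 [[319.4 236.3]]
88 0 [[319.4 225.8]]
88 8 [[319.4 215.2]]
90.5 -8 [[319.4 235.4]]
90.5 0 [[319.4 225. ]]
90.5 8 [[319.4 214.4]]
93 -8 [[319.4 234.5]]
93 0 [[319.4 224.2]]
93 8 [[319.4 213.7]]
handle bottom z22.5: [array([[342.7, 232.1]]), array([[295.9, 232.1]])]
```

View pics/w7d.png

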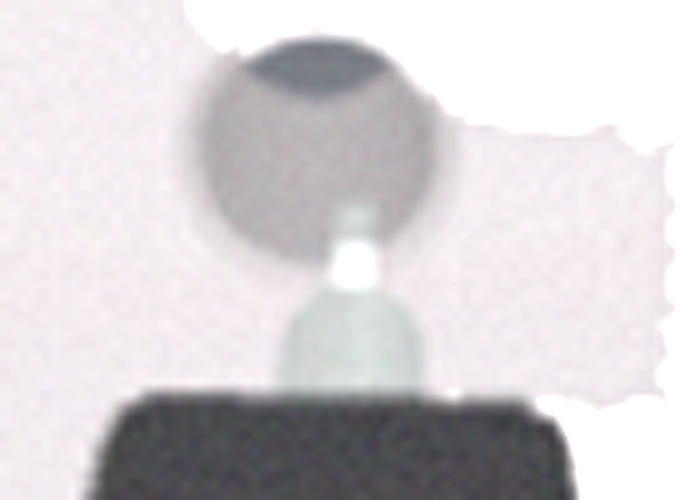

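```bash
python3 - <<'E'
import cv2
im=cv2.imread('pics/w7.png')
cv2.imwrite('pics/w7e.png',cv2.convertScaleAbs(cv2.resize(im[190:440,200:440],None,fx=2.4,fy=2.4,interpolation=cv2.INTER_CUBIC),alpha=2,beta=40))
E
```

```text
(no output)
```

View pics/w7e.png

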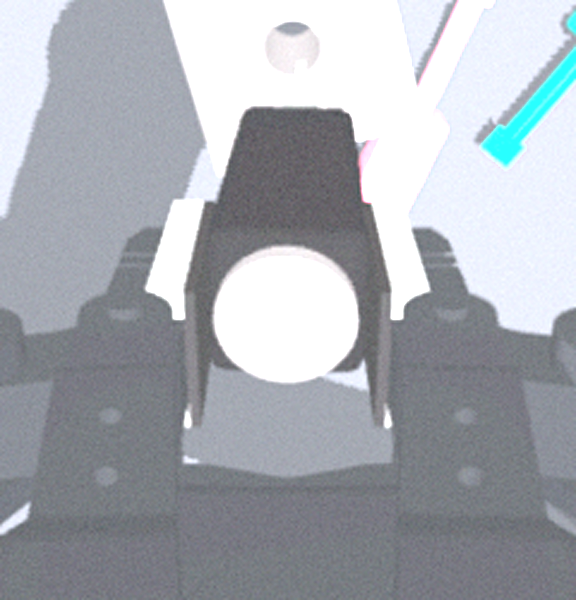

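The handle's top is centred between the pads at (319,320), but its lower end and blade lean about 2.4° towards tool +y, leaving the tip 4-5 mm off. The jaws closed about 1.4 mm off-centre. I'll put it back in the hole and re-grasp it straight.

```bash
python3 - <<'E'
from h import *
import pickle
s,im,d=pickle.load(open('pics/w7.pkl','rb'))
Rm=R.from_quat(s["ee_rot"]).as_matrix()
h=wplane([(321.8,209.9)],80,s)[0];print("hole",h.round(1),"in tool",(Rm.T@(h-s["position"])).round(1))
q=wplane([(310,209.9),(333.7,209.9),(321.8,198.5),(321.8,221.2)],80,s);print(q.round(1))
# tip leading edge
t=wplane([(325.4,215.0)],s["position"][2]-90.5,s)[0];print("blade front edge tool",(Rm.T@(t-s["position"])).round(1))
# handle bottom front edge mid
t=wplane([(324,234.5)],s["position"][2]-22.5,s)[0];print("handle bottom edge tool",(Rm.T@(t-s["position"])).round(1))
E
```

```text
hole [524.7 258.4  80. ] in tool [  0.8   2.1 141.3]
[[529.  267.7  80. ]
 [520.3 248.9  80. ]
 [533.8 254.1  80. ]
 [515.5 262.7  80. ]]
blade front edge tool [ 7.6  4.4 90.5]
handle bottom edge tool [11.6  2.6 22.5]
```

{"op": "drive_tool", "data": {"steps": [[0.0012,-0.0023,0,0,0.02],[0,0,0.02,0,0.02],[0,0,0.015,0,0.02],[0,0,0.015,0,0.02],[0,0,0.02,0,0.02],[0,0,0.02,0,0.02],[0,0,0.02,0,0.02],[0,0,0.005,0,0.02],[0,0,0,0,0.02],[0,0,0,0,0.02]]}}

```text
clock: 12.65
position: [527.7, 262.1, 106.5]
ee_rot: [0.976, -0.217, 0.0, -0.0]
contact_force: [-0.4, 1.3, -1.0]
gripper_width: 24.8
```

```bash
python3 -c "
from h import *
to([524,259.3,99],-0.437)
"
```

```text
clock 12.65 pos [527.7 262.1 106.5] toolx yaw -0.4368 tilt [ 1.e-03  5.e-04 -1.e+00] w 24.8 F [-0.36  1.32 -1.04] T [ 0.002 -0.105 -0.034] j [ 0.736  0.403 -0.21   0.    -0.957  0.398]
shift mm [-2.14  4.13  7.46] turn deg 0.009608106011756608
```

{"op": "drive_tool", "data": {"steps": [[0,0,0.002,0,0.02],[0,0,0.0015,0,0.02]]}}

```text
clock: 12.85
position: [527.5, 262.1, 103.1]
ee_rot: [0.976, -0.217, 0.0, -0.001]
contact_force: [-0.2, 0.4, -0.0]
gripper_width: 24.8
```

{"op": "drive_tool", "data": {"steps": [[0,0,0.0005,0,0.05],[0,0,0,0,0.07],[0,0,0,0,0.0854],[0,0,0,0,0.0854],[0,0,0,0,0.0854],[0,0,0,0,0.0854]]}}

```text
clock: 13.45
position: [527.2, 261.8, 102.1]
ee_rot: [0.976, -0.217, 0.0, -0.0]
contact_force: [-0.3, -0.3, 0.1]
gripper_width: 85.2
```

```bash
python3 -c "
from h import *
to([524,259.3,99],-0.437)
s,im,d=wshot('w8')
cv2.imwrite('pics/w8c.png',cv2.convertScaleAbs(cv2.resize(im[190:440,200:440],None,fx=2.4,fy=2.4,interpolation=cv2.INTER_CUBIC),alpha=2,beta=30))
"
```

```text
clock 13.45 pos [527.2 261.8 102.1] toolx yaw -0.4371 tilt [ 1.e-04  1.e-04 -1.e+00] w 85.2 F [-0.27 -0.28  0.08] T [-0.05  -0.023 -0.02 ] j [ 0.736  0.408 -0.216  0.    -0.948  0.398]
shift mm [-1.82  3.61  3.12] turn deg -0.0032863245952899855
```

View pics/w8c.png

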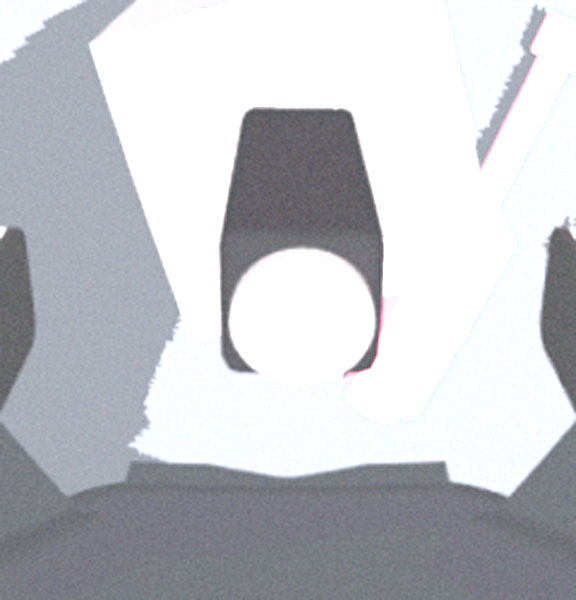

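Upright again: the handle's top centre is at u≈325.8 and its lower edge at 325, so it is about 2.8 mm to tool +y. Centring and re-grasping.

{"op": "drive_tool", "data": {"steps": [[-0.001,0.0028,0,0,0.0854],[0,0,0,0,0.06],[0,0,0,0,0.04],[0,0,0,0,0.032],[0,0,0,0,0.029],[0,0,0,0,0.028],[0,0,0,0,0.026],[0,0,0,0,0.02],[0,0,0,0,0.02],[0,0,0,0,0.02]]}}

```text
clock: 14.5
position: [525.3, 259.8, 102.3]
ee_rot: [0.976, -0.217, 0.0, -0.0]
contact_force: [-0.4, 0.4, 2.2]
gripper_width: 25.0
```

```bash
python3 -c "
from h import *
to([524,259.3,99],-0.437)
"
```

```text
clock 14.5 pos [525.3 259.8 102.3] toolx yaw -0.4369 tilt [ 6.e-04  4.e-04 -1.e+00] w 25.0 F [-0.35  0.39  2.25] T [ 0.102 -0.061 -0.013] j [ 0.736  0.403 -0.222  0.    -0.945  0.398]
shift mm [-0.96  1.03  3.27] turn deg 0.0038516928002634734
```

{"op": "drive_tool", "data": {"steps": [[0,0,-0.01,0,0.02],[0,0,-0.02,0,0.02],[0,0,-0.03,0,0.02],[0,0,-0.03,0,0.02],[0,0,-0.03,0,0.02],[0,0,0,0,0.02],[0,0,0,0,0.02]]}}

```text
clock: 15.2
position: [524.7, 259.6, 222.5]
ee_rot: [0.976, -0.217, -0.0, -0.001]
contact_force: [0.0, 0.1, -2.1]
gripper_width: 24.7
```

```bash
python3 -c "
from h import *
to([524,259.3,99],-0.437)
s,im,d=wshot('w9')
a=cv2.convertScaleAbs(cv2.resize(im[190:440,200:440],None,fx=1.6,fy=1.6),alpha=2,beta=30)
b=cv2.convertScaleAbs(cv2.resize(im[195:245,290:360],None,fx=5.7,fy=5.7,interpolation=cv2.INTER_CUBIC),alpha=1.5,beta=30)
c=np.zeros((400,800,3),np.uint8);c[:400,:384]=a;c[:b.shape[0],390:390+b.shape[1]]=b;cv2.imwrite('pics/w9c.png',c)
"
```

```text
clock 15.2 pos [524.7 259.6 222.5] toolx yaw -0.4374 tilt [ 0.      0.0011 -1.    ] w 24.7 F [ 0.01  0.1  -2.08] T [-0.026  0.004 -0.007] j [ 7.360e-01  3.010e-01 -5.400e-02 -1.000e-03 -1.215e+00  3.980e-01]
shift mm [ -0.43   0.69 123.47] turn deg -0.022725508967153765
```

View pics/w9c.png

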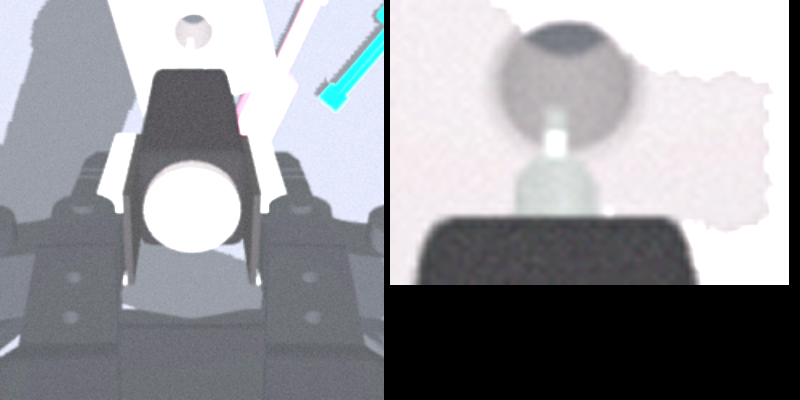

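The driver now hangs straight, with blade and handle both centred at u≈319.3. Carrying it above the disc.

{"op": "drive_tool", "data": {"steps": [[0,0,0,6.2,0.02],[0.0277,0.0203,0,0,0.02],[0.0277,0.0203,0,0,0.02],[0.0277,0.0203,0,0,0.02],[0.0277,0.0203,0,0,0.02],[0.0277,0.0203,0,0,0.02],[0.0277,0.0203,0,0,0.02],[0.0277,0.0203,0,0,0.02],[0.0277,0.0203,0,0,0.02],[0.0277,0.0203,0.01,0,0.02],[0.0277,0.0203,0.01,0,0.02],[0.0274,0.0203,0.01,0,0.02],[0,0,0.01,0,0.02],[0,0,0.01,0,0.02],[0,0,0.004,0,0.02],[0,0,0,0,0.02]]}}

```text
clock: 16.85
position: [668.6, -88.1, 166.9]
ee_rot: [0.963, -0.269, -0.001, 0.0]
contact_force: [0.1, -0.1, -1.1]
gripper_width: 24.7
```

```bash
python3 -c "
from h import *
to([670,-89.4,165],-0.545)
s,im,d=wshot('w10')
cv2.imwrite('pics/w10c.png',cv2.resize(im[140:260,250:390],None,fx=5,fy=5,interpolation=cv2.INTER_CUBIC))
"
```

```text
clock 16.85 pos [668.6 -88.1 166.9] toolx yaw -0.5439 tilt [-0.0025 -0.     -1.    ] w 24.7 F [ 0.13 -0.15 -1.1 ] T [-0.007 -0.01  -0.006] j [ 0.108  0.491  0.099 -0.    -1.182  0.919]
shift mm [1.83 0.38 1.85] turn deg 0.06178872514406874
```

View pics/w10c.png

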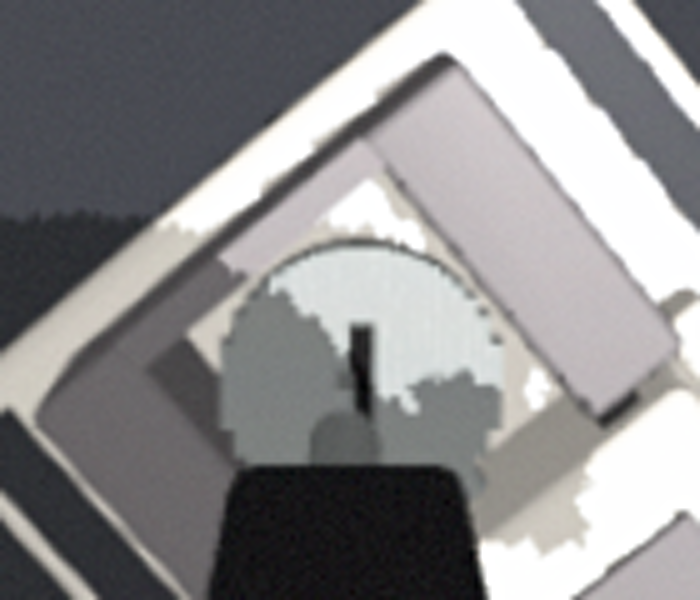

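The slot is upright in the image at crop u≈361 (so parallel to the blade), and the shaft is at u≈345: the disc lies about 2.3 mm to tool +y.

```bash
python3 - <<'E'
from h import *
import pickle
s,im,d=pickle.load(open('pics/w10.pkl','rb'))
Rm=R.from_quat(s["ee_rot"]).as_matrix()
def t(p,z):
    w=wplane((np.array(p,float)+.5)/5-.5+np.array([250,140]),z,s);return ((w-s["position"])@Rm).round(1),w.round(1)
print("disc far edge (x+22)",t([(361,240)],61))
print("disc left/right",t([(220,370),(503,370)],61))
print("slot end (x+10)",t([(350,326),(373,326)],61), "slot low",t([(352,380),(374,400)],61))
print("shaft low edge",t([(312,440),(380,440)],61+35))
E
```

```text
disc far edge (x+22) (array([[ 25.7,   1.7, 105.8]]), array([[ 689.5, -102.9,   61. ]]))
disc left/right (array([[  5.3, -20.3, 105.8],
       [  5.3,  23.8, 105.9]]), array([[ 683.4,  -73.5,   61. ],
       [ 660.6, -111.3,   61. ]]))
slot end (x+10) (array([[ 12.2,  -0. , 105.8],
       [ 12.2,   3.5, 105.8]]), array([[678.9, -94.5,  61. ],
       [677. , -97.5,  61. ]])) slot low (array([[  3.7,   0.3, 105.8],
       [  0.5,   3.7, 105.9]]), array([[671.4, -90.3,  61. ],
       [666.8, -91.6,  61. ]]))
shaft low edge (array([[ 3.1, -5.2, 70.8],
       [ 3.1,  4.1, 70.9]]), array([[673.8, -85.3,  96. ],
       [669. , -93.3,  96. ]]))
```

{"op": "drive_tool", "data": {"steps": [[0.0024,0.002,0,0,0.02],[0,0,0.006,0,0.02],[0,0,0.005,0,0.02],[0,0,0,0,0.02]]}}

```text
clock: 17.3
position: [669.7, -91.9, 155.8]
ee_rot: [0.963, -0.269, -0.001, 0.0]
contact_force: [-0.9, -0.7, -1.6]
gripper_width: 24.5
```

```bash
python3 -c "
from h import *
to([669.6,-91.1,151.3],-0.545)
s,im,d=wshot('w11')
cv2.imwrite('pics/w11c.png',cv2.resize(im[160:260,265:375],None,fx=6,fy=6,interpolation=cv2.INTER_CUBIC))
"
```

```text
clock 17.3 pos [669.7 -91.9 155.8] toolx yaw -0.5454 tilt [-2.1e-03  3.0e-04 -1.0e+00] w 24.5 F [-0.93 -0.66 -1.57] T [-0.025  0.022 -0.022] j [ 1.02e-01  5.01e-01  8.80e-02 -1.00e-03 -1.16e+00  9.24e-01]
shift mm [-0.54 -0.63  4.54] turn deg -0.020078884291808145
```

View pics/w11c.png

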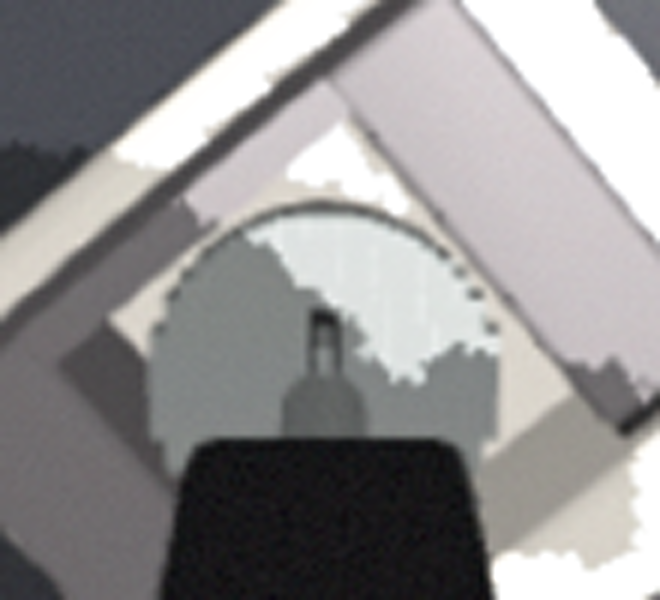

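The blade (light, crop u≈325) sits centred inside the dark slot (308-343). Feeling downwards with light pressure.

{"op": "drive_tool", "data": {"steps": [[0,0,0.0015,0,0.02],[0,0,0.0015,0,0.02],[0,0,0.001,0,0.02],[0,0,0.001,0,0.02]]}}

```text
clock: 17.75
position: [670.5, -92.1, 152.0]
ee_rot: [0.963, -0.269, 0.0, -0.0]
contact_force: [-0.3, 0.2, -0.6]
gripper_width: 24.9
```

{"op": "drive_tool", "data": {"steps": [[0,0,0.001,0,0.02],[0,0,0.001,0,0.02]]}}

```text
clock: 17.95
position: [670.4, -92.1, 150.0]
ee_rot: [0.963, -0.269, -0.0, 0.0]
contact_force: [-0.3, -0.2, -0.6]
gripper_width: 24.8
```

{"op": "drive_tool", "data": {"steps": [[0,0,0.001,0,0.02],[0,0,0.001,0,0.02]]}}

```text
clock: 18.15
position: [670.4, -92.1, 147.9]
ee_rot: [0.963, -0.269, -0.0, 0.0]
contact_force: [0.0, 0.5, -1.2]
gripper_width: 24.7
```

{"op": "drive_tool", "data": {"steps": [[0,0,0.001,0,0.02],[0,0,0.001,0,0.02]]}}

```text
clock: 18.35
position: [670.5, -92.1, 145.9]
ee_rot: [0.963, -0.269, -0.0, -0.0]
contact_force: [-1.2, 0.2, -0.1]
gripper_width: 24.9
```

{"op": "drive_tool", "data": {"steps": [[0,0,0.0007,0,0.02],[0,0,0.0005,0,0.02]]}}

```text
clock: 18.55
position: [670.4, -92.1, 144.7]
ee_rot: [0.963, -0.269, -0.0, 0.0]
contact_force: [-1.5, -0.6, -0.6]
gripper_width: 24.7
```

{"op": "drive_tool", "data": {"steps": [[0,0,0.0005,0,0.02],[0,0,0.0005,0,0.02]]}}

```text
clock: 18.75
position: [670.6, -92.2, 144.2]
ee_rot: [0.963, -0.269, 0.0, 0.0]
contact_force: [-1.3, -0.0, 2.0]
gripper_width: 24.8
```

```bash
python3 -c "
from h import *
to([669.6,-91.1,151.3],-0.545)
"
```

```text
clock 18.75 pos [670.6 -92.2 144.2] toolx yaw -0.5451 tilt [ 3.e-04 -3.e-04 -1.e+00] w 24.8 F [-1.32 -0.    2.01] T [ 0.107  0.277 -0.023] j [ 0.102  0.51   0.072  0.    -1.133  0.924]
shift mm [-1.44 -0.42 -7.12] turn deg -0.005955720540347853
```

Bottomed in the slot at 7 mm depth with about 2 N. The estimates put the tool about 1.4 mm too far along tool x, so I'll centre it first and then start turning clockwise.

{"op": "drive_tool", "data": {"steps": [[-0.0007,-0.0002,0,0,0.02],[-0.0007,-0.0002,0,0,0.02],[0,0,0,2,0.02],[0,0,0,2,0.02],[0,0,0,2,0.02],[0,0,0,2,0.02],[0,0,0,2,0.02]]}}

```text
clock: 19.45
position: [669.4, -91.6, 144.2]
ee_rot: [0.936, -0.353, 0.0, 0.001]
contact_force: [-1.3, -2.6, 1.0]
gripper_width: 24.7
```

```bash
python3 -c "
from h import *
to([669.6,-91.1,144],-0.545)
"
```

```text
clock 19.45 pos [669.4 -91.6 144.2] toolx yaw -0.7209 tilt [-1.0e-04 -1.1e-03 -1.0e+00] w 24.7 F [-1.31 -2.65  0.98] T [-0.535  0.201  0.063] j [ 1.030e-01  5.080e-01  6.900e-02  1.000e-03 -1.132e+00  7.460e-01]
shift mm [-0.23 -0.52  0.21] turn deg -10.07686637519198
```

{"op": "drive_tool", "data": {"steps": [[0,0,0,3,0.02],[0,0,0,3,0.02],[0,0,0,3,0.02],[0,0,0,3,0.02],[0,0,0,3,0.02]]}}

```text
clock: 19.95
position: [669.1, -91.7, 144.2]
ee_rot: [0.882, -0.472, -0.0, 0.001]
contact_force: [-1.3, -0.8, 0.9]
gripper_width: 24.9
```

```bash
python3 -c "
from h import *
to([669.6,-91.1,144],-0.545)
"
```

```text
clock 19.95 pos [669.1 -91.7 144.2] toolx yaw -0.9834 tilt [-8.0e-04 -1.3e-03 -1.0e+00] w 24.9 F [-1.27 -0.78  0.88] T [-0.589  0.439  0.044] j [ 1.030e-01  5.070e-01  6.800e-02  1.000e-03 -1.133e+00  4.840e-01]
shift mm [-0.27 -0.76  0.21] turn deg -25.11889950452214
```

{"op": "drive_tool", "data": {"steps": [[0,0,0,3,0.02],[0,0,0,3,0.02],[0,0,0,3,0.02],[0,0,0,3,0.02],[0,0,0,3,0.02]]}}

```text
clock: 20.45
position: [668.8, -91.8, 144.2]
ee_rot: [0.812, -0.583, -0.0, 0.001]
contact_force: [-0.9, -1.3, 1.2]
gripper_width: 24.9
```

```bash
python3 -c "
from h import *
to([669.6,-91.1,144],-0.545)
s,im,d=wshot('w12')
"
```

```text
clock 20.45 pos [668.8 -91.8 144.2] toolx yaw -1.2453 tilt [-0.0015 -0.0013 -1.    ] w 24.9 F [-0.91 -1.32  1.21] T [-0.634  0.614  0.064] j [ 1.030e-01  5.070e-01  6.800e-02  1.000e-03 -1.133e+00  2.220e-01]
shift mm [-0.42 -0.97  0.2 ] turn deg -40.12179388253509
```

View pics/w12.png

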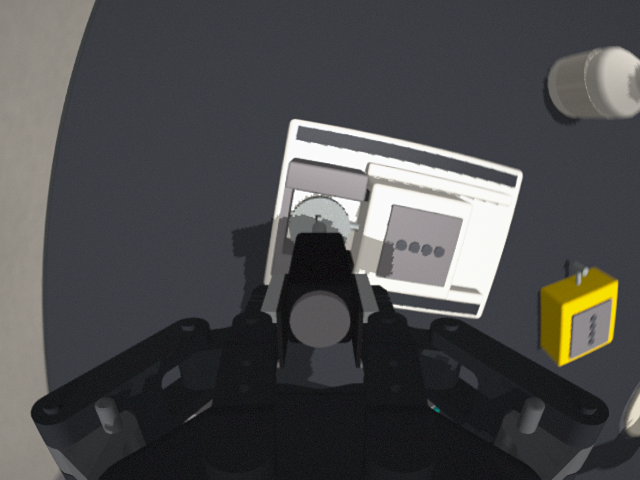

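The driver stands upright in the disc at (318,225) and turns smoothly. Continuing.

{"op": "drive_tool", "data": {"steps": [[0,0,0,3,0.02],[0,0,0,3,0.02],[0,0,0,3,0.02],[0,0,0,3,0.02],[0,0,0,3,0.02]]}}

```text
clock: 21.0
position: [668.6, -91.7, 144.2]
ee_rot: [0.73, -0.684, -0.0, 0.001]
contact_force: [-0.9, -1.1, 2.3]
gripper_width: 24.7
```

```bash
python3 -c "
from h import *
to([669.6,-91.1,144],-0.545)
"
```

```text
clock 21.0 pos [668.6 -91.7 144.2] toolx yaw -1.5059 tilt [-0.0022 -0.0012 -1.    ] w 24.7 F [-0.9  -1.11  2.28] T [-0.61   0.933  0.119] j [ 1.030e-01  5.070e-01  6.800e-02  1.000e-03 -1.134e+00 -3.900e-02]
shift mm [-0.53 -1.08  0.19] turn deg -55.05762659829894
```

{"op": "drive_tool", "data": {"steps": [[0,0,0,2.5,0.02],[0,0,0,2.5,0.02],[0,0,0,2.5,0.02],[0,0,0,2.5,0.02]]}}

```text
clock: 21.4
position: [668.4, -91.6, 144.2]
ee_rot: [-0.667, 0.745, 0.0, -0.001]
contact_force: [-3.0, -0.8, 2.1]
gripper_width: 24.9
```

```bash
python3 -c "
from h import *
to([669.6,-91.1,144],-0.545)
"
```

```text
clock 21.4 pos [668.4 -91.6 144.2] toolx yaw -1.6801 tilt [-0.0026 -0.0011 -1.    ] w 24.9 F [-3.02 -0.79  2.09] T [-0.477  1.047  0.119] j [ 1.030e-01  5.070e-01  6.800e-02  1.000e-03 -1.134e+00 -2.130e-01]
shift mm [-0.64 -1.18  0.17] turn deg -65.03369717643307
```

Load rising as described (0.12 N m). Continuing with care.

{"op": "drive_tool", "data": {"steps": [[0,0,0,2.5,0.02],[0,0,0,2.5,0.02],[0,0,0,2.5,0.02],[0,0,0,2.5,0.02]]}}

```text
clock: 21.8
position: [668.2, -91.5, 144.2]
ee_rot: [-0.6, 0.8, 0.0, -0.001]
contact_force: [-3.6, -0.6, 2.7]
gripper_width: 24.8
```

```bash
python3 -c "
from h import *
to([669.6,-91.1,144],-0.545)
"
```

```text
clock 21.8 pos [668.2 -91.5 144.2] toolx yaw -1.8547 tilt [-2.9e-03 -9.0e-04 -1.0e+00] w 24.8 F [-3.56 -0.55  2.72] T [-0.383  1.153  0.148] j [ 1.030e-01  5.070e-01  6.800e-02  1.000e-03 -1.135e+00 -3.880e-01]
shift mm [-0.8 -1.2  0.2] turn deg -75.03913604975767
```

{"op": "drive_tool", "data": {"steps": [[0,0,0,2,0.02],[0,0,0,2,0.02]]}}

```text
clock: 22.0
position: [668.1, -91.5, 144.2]
ee_rot: [-0.572, 0.82, 0.001, -0.002]
contact_force: [-2.7, -0.3, 3.2]
gripper_width: 24.8
```

```bash
python3 -c "
from h import *
to([669.6,-91.1,144],-0.545)
"
```

```text
clock 22.0 pos [668.1 -91.5 144.2] toolx yaw -1.9241 tilt [-3.1e-03 -9.0e-04 -1.0e+00] w 24.8 F [-2.7  -0.25  3.16] T [-0.243  1.216  0.139] j [ 1.030e-01  5.070e-01  6.800e-02  1.000e-03 -1.135e+00 -4.570e-01]
shift mm [-0.86 -1.24  0.17] turn deg -79.01873877284427
```

{"op": "drive_tool", "data": {"steps": [[0,0,0,2,0.02],[0,0,0,2,0.02]]}}

```text
clock: 22.2
position: [668.1, -91.4, 144.1]
ee_rot: [-0.543, 0.84, 0.001, -0.002]
contact_force: [-2.5, -0.4, 2.6]
gripper_width: 24.5
```

```bash
python3 -c "
from h import *
to([669.6,-91.1,144],-0.545)
"
```

```text
clock 22.2 pos [668.1 -91.4 144.1] toolx yaw -1.9941 tilt [-3.3e-03 -8.0e-04 -1.0e+00] w 24.5 F [-2.47 -0.43  2.65] T [-0.24  1.26  0.16] j [ 0.103  0.507  0.068  0.    -1.135 -0.527]
shift mm [-0.94 -1.26  0.14] turn deg -83.02452357575116
```

{"op": "drive_tool", "data": {"steps": [[0,0,0,1.5,0.02],[0,0,0,0,0.02]]}}

```text
clock: 22.4
position: [668.3, -91.3, 144.1]
ee_rot: [-0.532, 0.847, 0.001, -0.001]
contact_force: [-3.9, 0.0, 4.7]
gripper_width: 24.8
```

```bash
python3 -c "
from h import *
to([669.6,-91.1,144],-0.545)
"
```

```text
clock 22.4 pos [668.3 -91.3 144.1] toolx yaw -2.0195 tilt [-2.7e-03 -5.0e-04 -1.0e+00] w 24.8 F [-3.87  0.02  4.66] T [-0.202  1.839  0.13 ] j [ 0.104  0.507  0.068  0.    -1.134 -0.552]
shift mm [-0.73 -1.09  0.14] turn deg -84.48545256406345
```

{"op": "drive_tool", "data": {"steps": [[0,0,0,1.5,0.02]]}}

```text
clock: 22.5
position: [668.4, -91.2, 144.1]
ee_rot: [-0.52, 0.854, 0.0, -0.001]
contact_force: [-4.1, -0.1, 6.1]
gripper_width: 24.5
```

```bash
python3 -c "
from h import *
to([669.6,-91.1,144],-0.545)
s,im,d=wshot('w13')
cv2.imwrite('pics/w13c.png',cv2.resize(im[110:330,230:530],None,fx=2.6,fy=2.6,interpolation=cv2.INTER_CUBIC))
"
```

```text
clock 22.5 pos [668.4 -91.2 144.1] toolx yaw -2.0468 tilt [-2.5e-03 -4.0e-04 -1.0e+00] w 24.5 F [-4.12 -0.15  6.08] T [-0.057  2.145  0.147] j [ 0.104  0.507  0.068  0.    -1.134 -0.58 ]
shift mm [-0.67 -1.    0.12] turn deg -86.04687592689595
```

View pics/w13c.png

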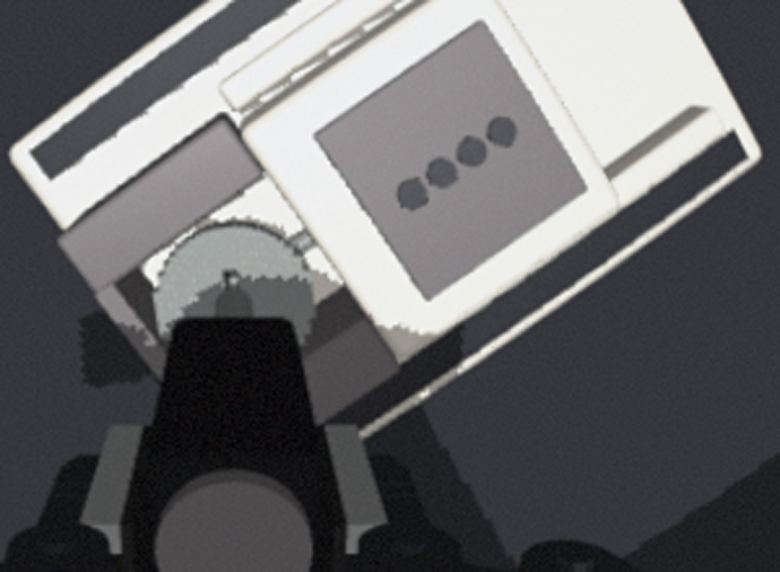

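The module is flush with the housing and the load has levelled out, with lateral force growing. I'll ease the turn back within the slot play, lift out and check.

{"op": "drive_tool", "data": {"steps": [[0,0,0,-2.5,0.02],[0,0,-0.001,0,0.02],[0,0,-0.002,0,0.02],[0,0,-0.005,0,0.02],[0,0,-0.01,0,0.02],[0,0,-0.02,0,0.02],[0,0,-0.03,0,0.02],[0,0,0,0,0.02]]}}

```text
clock: 23.35
position: [674.6, -91.4, 219.2]
ee_rot: [-0.539, 0.842, -0.005, 0.007]
contact_force: [1.0, 0.0, -0.1]
gripper_width: 24.7
```

```bash
python3 -c "
from h import *
to([669.6,-91.1,144],-0.545)
s,im,d=wshot('w14')
cv2.imwrite('pics/w14c.png',cv2.resize(im[110:330,230:530],None,fx=2.6,fy=2.6,interpolation=cv2.INTER_CUBIC))
"
```

```text
clock 23.35 pos [674.6 -91.4 219.2] toolx yaw -2.0019 tilt [ 0.0166 -0.0013 -0.9999] w 24.7 F [ 1.03  0.   -0.06] T [ 0.003 -0.055  0.002] j [ 0.104  0.46   0.179  0.003 -1.273 -0.536]
shift mm [ 2.24  5.88 75.14] turn deg -83.47380714938333
```

View pics/w14c.png

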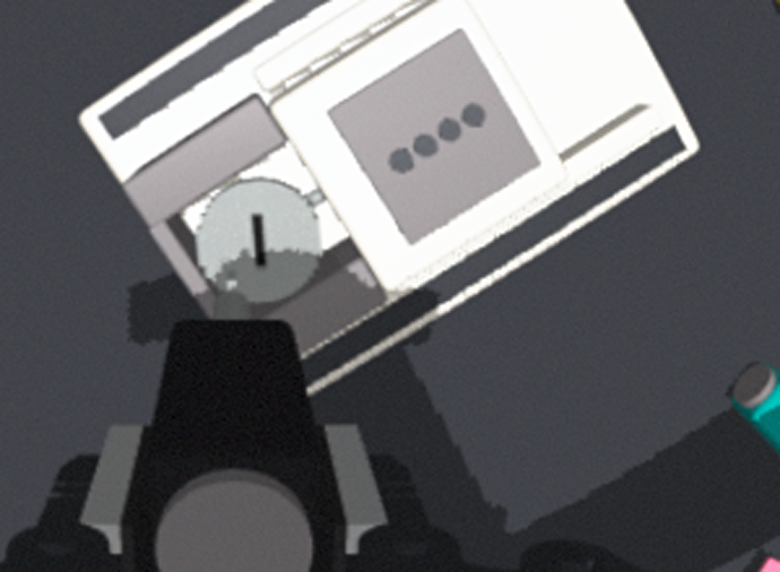

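```bash
python3 - <<'E'
from h import *
import pickle
s,im,d=pickle.load(open('pics/w14.pkl','rb'))
cr=im[110:330,230:530];g=cv2.cvtColor(cr,cv2.COLOR_BGR2GRAY)
m=np.zeros(g.shape,np.uint8);m[80:104,92:106]=(g[80:104,92:106]<70)
n,l,st,ce=cv2.connectedComponentsWithStats(m);k=1+np.argmax(st[1:,4]);v,u=np.nonzero(l==k)
P=wplane(np.c_[u+230,v+110],61,s)[:,:2];r=cv2.minAreaRect(P.astype(np.float32));c=P.mean(0);V=np.linalg.svd(P-c)[2]
a=np.arctan2(V[0][1],V[0][0]);print("slot",c.round(1),r,len(P),"angle",a%np.pi-np.pi,"turn",-0.545-(a%np.pi-np.pi))
ax=np.array([np.cos(.148),np.sin(.148)])
f=lambda p,z:wplane((np.array(p,float)+.5)/2.6-.5+np.array([230,110]),z,s)[:,:2]
print("modfront",f([(272,108),(380,295)],66)@ax,"hfront",f([(258,95),(385,290)],61)@ax,"bolt", f([(318,198)],40))
to([669.6,-91.1,220],-0.437)
im2,_=arm.get_image("top");cv2.imwrite('pics/t14.png',cv2.resize(im2[165:285,295:395],None,fx=5,fy=5,interpolation=cv2.INTER_CUBIC))
E
```

```text
slot [669.4 -90.7] ((668.8910522460938, -91.23258972167969), (16.808456420898438, 2.759943723678589), 65.70561218261719) 54 angle -1.9206177044366037 turn 1.3756177044366038
modfront [619.20171178 622.46953065] hfront [620.83911395 620.08820985] bolt [[643.96111474 -93.01139905]]
clock 23.4 pos [673.1 -91.  216.5] toolx yaw -2.0024 tilt [ 0.0118 -0.     -0.9999] w 24.7 F [-0.44 -0.28 -2.69] T [0.033 0.033 0.043] j [ 1.040e-01  4.610e-01  1.750e-01  1.000e-03 -1.273e+00 -5.360e-01]
shift mm [ 1.52  3.08 -3.59] turn deg -89.6911296368771
```

View pics/t14.png

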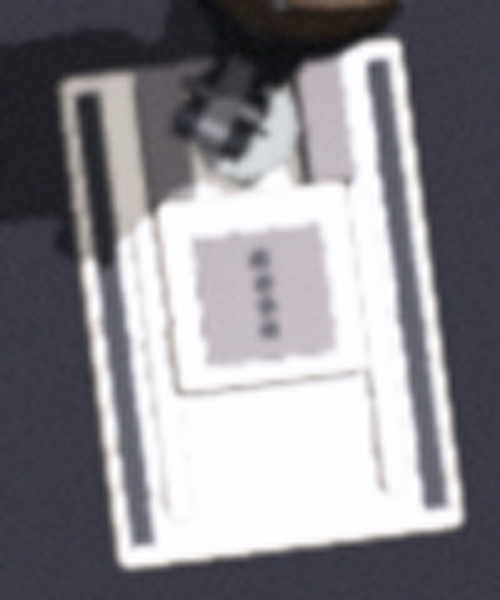

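The disc has turned about 1.38 rad (>1.25), and the module front is level with the housing in both views (gap about 0). The cam holds with the tool out. Returning the driver.

{"op": "drive_tool", "data": {"steps": [[0,0,-0.01,-8.5,0.02],[0,0,0,-8.5,0.02],[0,0,0,-8.5,0.02],[0,0,0,-8.5,0.02],[0,0,0,-8.5,0.02],[0,0,0,-8.5,0.02],[0,0,0,-8.5,0.02],[0,0,0,-8.5,0.02],[0,0,0,-8.5,0.02],[0,0,0,-8.5,0.02],[0,0,0,-4.6,0.02],[0,0,0,0,0.02]]}}

```text
clock: 24.65
position: [669.7, -90.9, 220.9]
ee_rot: [0.976, -0.218, -0.0, -0.0]
contact_force: [-0.1, 0.0, -0.7]
gripper_width: 25.1
```

```bash
python3 -c "
from h import *
to([524.9,259.7,222],-0.437)
"
```

```text
clock 24.65 pos [669.7 -90.9 220.9] toolx yaw -0.4392 tilt [-2.e-04  2.e-04 -1.e+00] w 25.1 F [-0.12  0.04 -0.66] T [-0.025  0.037 -0.013] j [ 0.104  0.46   0.185 -0.    -1.295  1.028]
shift mm [-280.18 -255.76   -1.06] turn deg -0.12347351501254837
```

{"op": "drive_tool", "data": {"steps": [[-0.0255,-0.0232,0,0,0.02],[-0.0255,-0.0232,0,0,0.02],[-0.0255,-0.0232,0,0,0.02],[-0.0255,-0.0232,0,0,0.02],[-0.0255,-0.0232,0,0,0.02],[-0.0255,-0.0232,0,0,0.02],[-0.0255,-0.0232,0,0,0.02],[-0.0255,-0.0232,0,0,0.02],[-0.0255,-0.0232,0,0,0.02],[-0.0255,-0.0232,0,0,0.02],[-0.0255,-0.0232,0,0,0.02],[0,0,0,0,0.02],[0,0,0,0,0.02],[0,0,0,0,0.02]]}}

```text
clock: 26.05
position: [524.2, 258.6, 221.6]
ee_rot: [0.976, -0.218, -0.0, 0.0]
contact_force: [-0.4, -0.8, -2.1]
gripper_width: 24.5
```

```bash
python3 -c "
from h import *
to([524.9,259.7,222],-0.437)
s,im,d=wshot('w15')
cv2.imwrite('pics/w15c.png',cv2.convertScaleAbs(cv2.resize(im[185:245,285:355],None,fx=9,fy=9,interpolation=cv2.INTER_CUBIC),alpha=1.5,beta=30))
"
```

```text
clock 26.05 pos [524.2 258.6 221.6] toolx yaw -0.4402 tilt [-1.e-04 -2.e-04 -1.e+00] w 24.5 F [-0.41 -0.79 -2.06] T [-0.007  0.019 -0.029] j [ 0.735  0.3   -0.057  0.    -1.213  0.395]
shift mm [ 0.12 -1.29 -0.4 ] turn deg -0.18130661362267197
```

View pics/w15c.png

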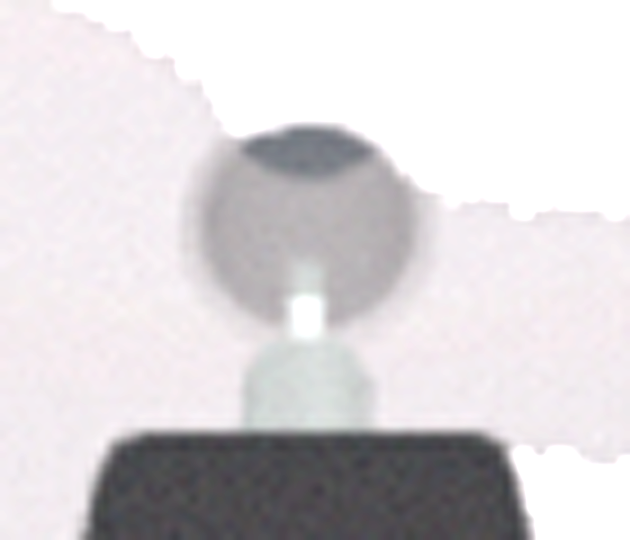

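Blade (crop u 307) and hole (u 309) line up. Lowering into the hole.

{"op": "drive_tool", "data": {"steps": [[0,0,0.02,0,0.02],[0,0,0.015,0,0.02],[0,0,0.015,0,0.02],[0,0,0.02,0,0.02],[0,0,0.02,0,0.02],[0,0,0.02,0,0.02],[0,0,0.005,0,0.02],[0,0,0,0,0.02],[0,0,0,0,0.02]]}}

```text
clock: 27.0
position: [525.0, 259.2, 107.9]
ee_rot: [0.976, -0.218, 0.001, -0.001]
contact_force: [-0.3, 0.5, -1.6]
gripper_width: 24.6
```

{"op": "drive_tool", "data": {"steps": [[0,0,0.001,0,0.02],[0,0,0.001,0,0.02]]}}

```text
clock: 27.2
position: [524.5, 259.5, 105.8]
ee_rot: [0.976, -0.218, 0.001, -0.001]
contact_force: [-0.7, -1.2, -1.0]
gripper_width: 25.2
```

{"op": "drive_tool", "data": {"steps": [[0,0,0.001,0,0.02],[0,0,0,0,0.02]]}}

```text
clock: 27.4
position: [523.9, 259.2, 103.9]
ee_rot: [0.976, -0.218, 0.0, -0.0]
contact_force: [-0.9, 0.3, -1.0]
gripper_width: 24.7
```

{"op": "drive_tool", "data": {"steps": [[0,0,0.0008,0,0.02],[0,0,0,0,0.02]]}}

```text
clock: 27.6
position: [523.9, 259.2, 102.9]
ee_rot: [0.976, -0.218, -0.0, 0.0]
contact_force: [0.4, 0.3, -2.0]
gripper_width: 24.6
```

{"op": "drive_tool", "data": {"steps": [[0,0,0.0005,0,0.02],[0,0,0,0,0.02]]}}

```text
clock: 27.8
position: [524.0, 259.1, 102.4]
ee_rot: [0.976, -0.218, -0.0, 0.0]
contact_force: [1.0, 0.4, -1.5]
gripper_width: 24.7
```

{"op": "drive_tool", "data": {"steps": [[0,0,0.0005,0,0.02],[0,0,0,0,0.02]]}}

```text
clock: 28.0
position: [524.1, 259.2, 102.3]
ee_rot: [0.976, -0.218, 0.0, -0.0]
contact_force: [-1.1, -0.5, -0.3]
gripper_width: 25.2
```

It rests on the stand (the weight has gone off the wrist). Releasing and rising.

{"op": "drive_tool", "data": {"steps": [[0,0,0,0,0.028],[0,0,0,0,0.035],[0,0,0,0,0.05],[0,0,0,0,0.07],[0,0,0,0,0.0854],[0,0,0,0,0.0854],[0,0,0,0,0.0854],[0,0,-0.02,0,0.0854],[0,0,-0.04,0,0.0854],[0,0,-0.04,0,0.0854],[0,0,-0.04,0,0.0854],[-0.03,0,-0.02,0,0.0854],[-0.04,0,0,0,0.0854],[-0.04,0,0,0,0.0854],[0,0,0,0,0.0854],[0,0,0,0,0.0854]]}}

```text
clock: 29.6
position: [424.0, 306.3, 262.5]
ee_rot: [0.976, -0.217, 0.0, -0.0]
contact_force: [1.7, -0.5, -0.3]
gripper_width: 85.4
```

```bash
python3 -c "
from h import *
to([524.9,259.7,222],-0.437)
s,im,d=wshot('w16')
t,_=arm.get_image('top');sc,_=arm.get_image('scene')
f=lambda a,w,h:cv2.resize(a,(w,h),interpolation=cv2.INTER_CUBIC)
c=np.zeros((600,800,3),np.uint8)
c[:300,:400]=f(sc[140:365,230:530],400,300);c[:300,400:]=f(t[215:335,130:290],400,300)
c[300:,:400]=f(im[100:400,120:520],400,300);c[300:,400:]=f(t[165:285,265:425],400,300)
cv2.imwrite('pics/fin.png',c);cv2.imwrite('pics/topf.png',t)
"
```

```text
clock 29.6 pos [424.  306.3 262.5] toolx yaw -0.4369 tilt [ 7.e-04  6.e-04 -1.e+00] w 85.4 F [ 1.65 -0.5  -0.35] T [-0.071 -0.07   0.022] j [ 0.936  0.168 -0.13   0.    -1.271  0.198]
shift mm [111.16  -0.48  40.53] turn deg 0.004512538315804638
```

View pics/fin.png

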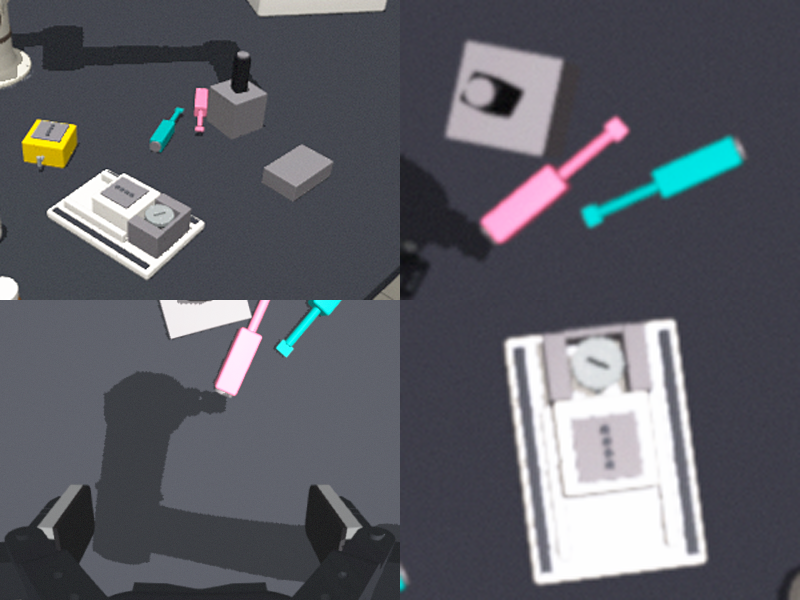

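The final views show the black driver upright in the stand, the module against the housing with the slot rotated, and the arm clear. One number check, then handing in.

```bash
python3 - <<'E'
from h import *
par=arm.camera_params("top")
def slot(im):
    g=cv2.cvtColor(im,cv2.COLOR_BGR2GRAY).astype(float)[180:199,335:355]
    w=np.clip(150-g,0,None);v,u=np.mgrid[180:199,335:355]
    k=np.hypot(u-344.5,v-189.5)<8;w=w*k
    P=onplane(np.c_[u.ravel(),v.ravel()],61,par)[:,:2];w=w.ravel();c=(P*w[:,None]).sum(0)/w.sum()
    C=((P-c)*w[:,None]).T@(P-c);e=np.linalg.eigh(C)[1][:,1];return c.round(1),np.arctan2(e[1],e[0])%np.pi-np.pi
a=slot(np.load('pics/top0.npz')["im"]);b=slot(cv2.imread('pics/topf.png'));print(a,b,"turn",a[1]-b[1])
s=arm.read_state();print(s["clock"],s["joint_vel"].round(3))
arm.job_done()
E
```

```text
(array([669. , -88.6]), np.float64(-0.5461878269018223)) (array([668.7, -88.8]), np.float64(-1.9308767362147297)) turn 1.3846889093129073
29.75 [-0.007  0.008 -0.001 -0.001 -0.001 -0.001]
the job is handed in; nothing more can be done
```

I finished the task and handed it in at 29.8 s. The cam lock holds the module home, and the screwdriver is back in its stand.

- **Module:** I slid the white module until it met the seal at about 4.4 N. It then sat 3.9 mm from home with its bolt head under the disc.
- **Screwdriver grasp:** My first grip was off-centre and the driver hung about 2.4° crooked. I put it back in the stand, centred the gripper and took it again straight.
- **Turning the disc:** The blade dropped 7 mm into the slot with about 2 N on the floor. I turned clockwise until the load rose to about 0.15 N m.
- **Driver return:** It went back into the hole until its weight came off the wrist. The last pictures show it upright, with the arm clear.

**Last checks:**
- The disc turned 1.38 rad by both cameras, past the 1.25 rad where it locks.
- The module's front stayed level with the housing, with a gap of about 0 give or take 2 mm, after the tool came out.
- I stopped just short of the hard stop, so I never felt that stop clearly.
- In the last 3° of the turn, sideways and downward force at the blade rose to about 4–6 N, so I eased off there.

The pink and teal decoy screwdrivers stood upright at the start and were lying down when I next looked, 1.5 s later. The arm stayed well above them and felt no contact, so I think they fell by themselves, and I left them alone.

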